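# Load the milling jar from the covered pebble box

### The job

Lever up the blue cover of the white box with the orange-handled spatula and swing it wide open, then use the scoop (no fingers on pebbles that are in the box) to move every ceramic pebble from the box into the steel milling jar. Once all the pebbles are in the jar, shut the cover fully again; at the end both tools must lie flat on the blue mat again, and the bottle, beaker and timer must be left where they are.

Things in the scene. Friction and masses are not known exactly. Their poses are not given: they have to be found in the camera images.
- bin: white box, fixed, mm: 200 (own x) x 90 (own y) x 50 high, walls and floor 5 thick; origin: centre of its underside. Flat floor x -95..95, y -26..26; the long inner sides slope from there to the walls (y +-40) 20 above the floor; end walls upright. Ledge along the -y wall: y -45..-57, top at 43. Pebbles start at x -12..92; the -x end is empty
- cover (a joint): angle (rad) of the blue translucent cover: 0 shut, grows as it opens, stop at 2.0. A plate 200 x 102 x 6 mm thick hinged along the box's upper +y edge; its free edge overhangs the -y wall by 12 mm. The hinge is stiff (0.15 N m friction, 2 to 3 N at the free edge): the cover stays where it is left
- cover_hinge (a point): point in the middle of the hinge line (which runs along the box's x): box frame (0, 45, 50.5); its axes turn with the cover
- cover_edge (a point): middle of the cover's free edge, on its underside; axes turn with the cover, y towards the hinge, z out of its upper face. Shut, the underside is 50.5 mm above the table; between it and the box's ledge below is a slot 7 high and 12 deep, too thin for fingers, where the blade goes in
- spatula: steel spatula, orange handle, 70 g, loose, on the mat. Origin: underside of the handle's front end, centre line; own x towards the blade tip, z up. mm: handle x -80..0, 16 wide, 20 high; blade x 0..60, 20 wide, at height 9 to 11, thinned to 0.5 at the tip. Grip across its 16 mm width about (-25, 0, 10)
- spatula_tip (a point): middle of the blade's tip: spatula frame (60, 0, 9.5)
- scoop: steel scoop, blue hollow grip bar, 130 g, loose, on the mat. Origin under the bowl; own x towards the open lip, z up. mm: floor 2 thick, x -34..16, then tapering to a sharp lip at x 32; 45 wide (41 inside); sides 26 high, falling from x 0 to end at x 24; back wall x -33. Holds 7 pebbles. Bar x -43..12, 14 wide, height 66 to 84, on a post at the back: grip its centre (-15.5, 0, 75)
- scoop_lip (a point): middle of the scoop's front lip, on the underside: scoop frame (32, 0, 0). Hold the scoop's bar with some 40 to 80 N: squeezed much harder it can slip out
- jar: round steel milling jar, fixed, open at the top: 60 high, outer radius 60, wall 5, floor 5; origin at the centre of its underside
- mat: blue rubber mat, fixed, 220 (own x) x 180 (own y) x 3 thick, origin at the centre of its underside; the tools start here, side by side about 84 mm apart in y, blade and lip towards +x
- bottle: amber glass jar with a white cap, radius 30, 140 high, loose; leave alone. Origin at the centre of its underside
- beaker: green glass beaker, radius 35, 85 high, loose; leave alone. Origin at the centre of its underside
- timer: white lab timer, 50 x 90 x 60 high, loose; leave alone. Origin at the centre of its underside
- pebble0: white or cream glazed ceramic pebble: slippery (friction about 0.25) eight-sided barrel 16 across and 16 high with 3.5 mm chamfers, 16 g; origin at its centre. May be absent
- pebble1: white or cream glazed ceramic pebble: slippery (friction about 0.25) eight-sided barrel 16 across and 16 high with 3.5 mm chamfers, 16 g; origin at its centre. May be absent
- pebble2: white or cream glazed ceramic pebble: slippery (friction about 0.25) eight-sided barrel 16 across and 16 high with 3.5 mm chamfers, 16 g; origin at its centre. May be absent
- pebble3: white or cream glazed ceramic pebble: slippery (friction about 0.25) eight-sided barrel 16 across and 16 high with 3.5 mm chamfers, 16 g; origin at its centre. May be absent
- pebble4: white or cream glazed ceramic pebble: slippery (friction about 0.25) eight-sided barrel 16 across and 16 high with 3.5 mm chamfers, 16 g; origin at its centre. May be absent
- pebble5: white or cream glazed ceramic pebble: slippery (friction about 0.25) eight-sided barrel 16 across and 16 high with 3.5 mm chamfers, 16 g; origin at its centre. May be absent
- pebble6: white or cream glazed ceramic pebble: slippery (friction about 0.25) eight-sided barrel 16 across and 16 high with 3.5 mm chamfers, 16 g; origin at its centre. May be absent
- pebble7: white or cream glazed ceramic pebble: slippery (friction about 0.25) eight-sided barrel 16 across and 16 high with 3.5 mm chamfers, 16 g; origin at its centre. May be absent
- pebble8: white or cream glazed ceramic pebble: slippery (friction about 0.25) eight-sided barrel 16 across and 16 high with 3.5 mm chamfers, 16 g; origin at its centre. May be absent
- pebble9: white or cream glazed ceramic pebble: slippery (friction about 0.25) eight-sided barrel 16 across and 16 high with 3.5 mm chamfers, 16 g; origin at its centre. May be absent
There are look-alikes about, which are no part of the job. What is shaped like the scoop but purple or red is not meant.

How it is judged (in metres and radians):
On the way, in this order (a step that is already met when the one before it is completed fails the run):
1. the cover is being lifted (0.12 to 0.7 rad) by the spatula's blade under it, no finger touching it (value of joint cover between 0.12 and 0.7 rad and x of spatula_tip in the frame of cover_edge between -0.1 and 0.1 m and y of spatula_tip in the frame of cover_edge between -0.005 and 0.1 m and z of spatula_tip in the frame of cover_edge between -0.012 and 0.002 m and contact force between the fingers and cover_c0 below 0.2 N), for 0.1 s.
2. the cover is wide open (over 1.5 rad) (value of joint cover above 1.5 rad), for 0.2 s.
3. the scoop is up out of the box (lip over 70 mm high) with at least one pebble in its bowl (height (world z) of scoop_lip above 0.07 m and ((x of pebble0 in the frame of scoop between -0.034 and 0.034 m and y of pebble0 in the frame of scoop between -0.022 and 0.022 m and z of pebble0 in the frame of scoop between 0.002 and 0.045 m) or (x of pebble1 in the frame of scoop between -0.034 and 0.034 m and y of pebble1 in the frame of scoop between -0.022 and 0.022 m and z of pebble1 in the frame of scoop between 0.002 and 0.045 m) or (x of pebble2 in the frame of scoop between -0.034 and 0.034 m and y of pebble2 in the frame of scoop between -0.022 and 0.022 m and z of pebble2 in the frame of scoop between 0.002 and 0.045 m) or (x of pebble3 in the frame of scoop between -0.034 and 0.034 m and y of pebble3 in the frame of scoop between -0.022 and 0.022 m and z of pebble3 in the frame of scoop between 0.002 and 0.045 m) or (x of pebble4 in the frame of scoop between -0.034 and 0.034 m and y of pebble4 in the frame of scoop between -0.022 and 0.022 m and z of pebble4 in the frame of scoop between 0.002 and 0.045 m) or (x of pebble5 in the frame of scoop between -0.034 and 0.034 m and y of pebble5 in the frame of scoop between -0.022 and 0.022 m and z of pebble5 in the frame of scoop between 0.002 and 0.045 m) or (x of pebble6 in the frame of scoop between -0.034 and 0.034 m and y of pebble6 in the frame of scoop between -0.022 and 0.022 m and z of pebble6 in the frame of scoop between 0.002 and 0.045 m) or (x of pebble7 in the frame of scoop between -0.034 and 0.034 m and y of pebble7 in the frame of scoop between -0.022 and 0.022 m and z of pebble7 in the frame of scoop between 0.002 and 0.045 m) or (x of pebble8 in the frame of scoop between -0.034 and 0.034 m and y of pebble8 in the frame of scoop between -0.022 and 0.022 m and z of pebble8 in the frame of scoop between 0.002 and 0.045 m) or (x of pebble9 in the frame of scoop between -0.034 and 0.034 m and y of pebble9 in the frame of scoop between -0.022 and 0.022 m and z of pebble9 in the frame of scoop between 0.002 and 0.045 m))), for 0.2 s.
4. every pebble is in the jar while the cover is still open (horizontal distance between each of pebble0, pebble1, pebble2, pebble3, pebble4, pebble5, pebble6, pebble7, pebble8, pebble9 and jar below 0.053 m and z of pebble0 in the frame of jar between 0 and 0.055 m and z of pebble1 in the frame of jar between 0 and 0.055 m and z of pebble2 in the frame of jar between 0 and 0.055 m and z of pebble3 in the frame of jar between 0 and 0.055 m and z of pebble4 in the frame of jar between 0 and 0.055 m and z of pebble5 in the frame of jar between 0 and 0.055 m and z of pebble6 in the frame of jar between 0 and 0.055 m and z of pebble7 in the frame of jar between 0 and 0.055 m and z of pebble8 in the frame of jar between 0 and 0.055 m and z of pebble9 in the frame of jar between 0 and 0.055 m and value of joint cover above 1 rad), for 0.3 s.
5. the cover is shut (under 0.05 rad) (value of joint cover below 0.05 rad), for 0.2 s.
At the end, for the whole second after the job is handed in: every pebble present is at rest in the jar (within 53 mm of its axis and below its rim), the cover is shut (under 0.05 rad), and spatula and scoop lie released, at rest and level (within 0.15 rad) on the mat, their origins over it (horizontal distance between each of pebble0, pebble1, pebble2, pebble3, pebble4, pebble5, pebble6, pebble7, pebble8, pebble9 and jar below 0.053 m and z of pebble0 in the frame of jar between 0 and 0.055 m and z of pebble1 in the frame of jar between 0 and 0.055 m and z of pebble2 in the frame of jar between 0 and 0.055 m and z of pebble3 in the frame of jar between 0 and 0.055 m and z of pebble4 in the frame of jar between 0 and 0.055 m and z of pebble5 in the frame of jar between 0 and 0.055 m and z of pebble6 in the frame of jar between 0 and 0.055 m and z of pebble7 in the frame of jar between 0 and 0.055 m and z of pebble8 in the frame of jar between 0 and 0.055 m and z of pebble9 in the frame of jar between 0 and 0.055 m and linear speed of each of pebble0, pebble1, pebble2, pebble3, pebble4, pebble5, pebble6, pebble7, pebble8, pebble9, spatula, scoop below 0.02 m/s and value of joint cover below 0.05 rad and x of spatula in the frame of mat between -0.115 and 0.115 m and y of spatula in the frame of mat between -0.095 and 0.095 m and z of spatula in the frame of mat between -0.002 and 0.012 m and angle between each of spatula, scoop's own z axis and vertical below 0.15 rad and x of scoop in the frame of mat between -0.115 and 0.115 m and y of scoop in the frame of mat between -0.095 and 0.095 m and z of scoop in the frame of mat between -0.002 and 0.012 m); the robot touches nothing.
It fails at once if a finger touches a pebble that is in the box ((contact force between the fingers and pebble0 above 0.3 N and x of pebble0 in the frame of bin between -0.1 and 0.1 m and y of pebble0 in the frame of bin between -0.045 and 0.045 m and z of pebble0 in the frame of bin between 0 and 0.05 m) or (contact force between the fingers and pebble1 above 0.3 N and x of pebble1 in the frame of bin between -0.1 and 0.1 m and y of pebble1 in the frame of bin between -0.045 and 0.045 m and z of pebble1 in the frame of bin between 0 and 0.05 m) or (contact force between the fingers and pebble2 above 0.3 N and x of pebble2 in the frame of bin between -0.1 and 0.1 m and y of pebble2 in the frame of bin between -0.045 and 0.045 m and z of pebble2 in the frame of bin between 0 and 0.05 m) or (contact force between the fingers and pebble3 above 0.3 N and x of pebble3 in the frame of bin between -0.1 and 0.1 m and y of pebble3 in the frame of bin between -0.045 and 0.045 m and z of pebble3 in the frame of bin between 0 and 0.05 m) or (contact force between the fingers and pebble4 above 0.3 N and x of pebble4 in the frame of bin between -0.1 and 0.1 m and y of pebble4 in the frame of bin between -0.045 and 0.045 m and z of pebble4 in the frame of bin between 0 and 0.05 m) or (contact force between the fingers and pebble5 above 0.3 N and x of pebble5 in the frame of bin between -0.1 and 0.1 m and y of pebble5 in the frame of bin between -0.045 and 0.045 m and z of pebble5 in the frame of bin between 0 and 0.05 m) or (contact force between the fingers and pebble6 above 0.3 N and x of pebble6 in the frame of bin between -0.1 and 0.1 m and y of pebble6 in the frame of bin between -0.045 and 0.045 m and z of pebble6 in the frame of bin between 0 and 0.05 m) or (contact force between the fingers and pebble7 above 0.3 N and x of pebble7 in the frame of bin between -0.1 and 0.1 m and y of pebble7 in the frame of bin between -0.045 and 0.045 m and z of pebble7 in the frame of bin between 0 and 0.05 m) or (contact force between the fingers and pebble8 above 0.3 N and x of pebble8 in the frame of bin between -0.1 and 0.1 m and y of pebble8 in the frame of bin between -0.045 and 0.045 m and z of pebble8 in the frame of bin between 0 and 0.05 m) or (contact force between the fingers and pebble9 above 0.3 N and x of pebble9 in the frame of bin between -0.1 and 0.1 m and y of pebble9 in the frame of bin between -0.045 and 0.045 m and z of pebble9 in the frame of bin between 0 and 0.05 m)).
It fails at once if the bottle, the beaker or the timer is moved by more than 20 mm (distance of any of bottle, beaker, timer from where it was at the start of the episode above 0.02 m).
Of pebble0, pebble1, pebble2, pebble3, pebble4, pebble5, pebble6, pebble7, pebble8, pebble9 only 6 to 10 are there at a start; the rules pass over those that are not, and their reading is None.
At some moment in a run one of spatula, scoop may be knocked a few centimetres aside while the robot is not near it.
It also fails if it takes over 210 s, if anything falls off the work surface, if the arm or the gripper's body presses on something with over 40 N, if the wrist force passes 120 N, or if a joint passes its speed limit or range.

### The arm

A 6-joint arm with a two-finger parallel gripper is mounted at the origin on the work surface. World frame = base frame: x ahead of the robot, y to its left, z up, the work surface at z = 0. Lengths are in mm, angles in rad, forces in N, time in s.
With the tool pointing down it reaches from about 350 to 975 mm from the base axis. Payload 7.1 kg.
Tool frame: the origin (TCP) lies on the front face of the gripper's body, between the roots of the fingers; the fingertips stand 80 mm ahead of it and the grasp point (between the pads) lies 61 mm ahead of it (env.tips_ahead is the distance from the TCP to the fingertips, in mm); z points along the fingers, y is the direction in which the jaws open and shut (so a half turn about z gives the same grasp; the last joint's range is limited). The gripper opens to 88 mm and grips with 3 to 60 N. Pads are 20 mm wide; open, the fingers measure 115 mm over their backs; the gripper's body (75 mm by 178 mm) begins 61 mm behind the grasp point.
Start: joints at [-1.306, 0.423, 1.63, -0, 1.089, -0.019], TCP at [175.022, -599.977, 302.675] pointing down, gripper open.
Joint ranges: [-3, 3], [-0.9, 2.11], [0.09, 2.58], [-1.31, 4.45], [0.11, 2.69], [-2.54, 2.54]. Speed limits (rad/s): [2.39, 2.39, 3.01, 3.14, 3.14, 3.14].

### API

Orientations are given as a unit quaternion [x, y, z, w].
In Python, from station import env, set_gripper, viewer, workorder gives the robot as it stands. Calls block until the motion is done:
- env.reach(position, orientation): joint-space move of the TCP to a pose.
- env.move_l(position, rot=None, rate=150, f_stop=None): straight line of the TCP; rot=None keeps the orientation; rate is the mean speed in mm/s. With f_stop (N) it stops when the force on the tool has changed by that much, and returns True; else False.
- env.move_joints(angles): joint-space move.
- set_gripper(opening): finger opening in mm; the grip force is fixed at half the most; returns when the fingers have stopped.
- env.hold(seconds).
- env.ik(position, orientation): joint angles nearest the present ones, or None.
- env.read_state(): the state.
- viewer.camera(name): name is "scene" or "top" or "wrist"; returns the picture (400x640x3 uint8, blue, green, red); there is no depth.
- viewer.camera_params(name): a dict with "fx", "fy", "cx", "cy" (pixels), "pose" (4x4, takes a point from camera to world coordinates); the wrist camera has in their place "tool_from_camera" (4x4, takes a point from camera to tool coordinates, whose origin is the TCP and whose axes are the flange's). Camera axes: x right, y up, looking along -z (the intrinsics and any distortion apply to the point x, -y, -z); pixel columns grow to the right and rows downward; lengths in mm; the calibration is good to about 2 mm. A picture is of the moment at which its call begins: read the wrist's pose just before it. camera_params takes no time and is no camera call.
A pose or a line that the arm cannot do raises env.IKError and nothing moves.
- workorder.sign_off(): hands the job in, once; it reports no verdict.
The state is a dict: "time_s": time; "qpos": joint angles; "dq": joint speeds; "tau": joint torques, N m; "tool_pos": TCP position; "orientation": TCP orientation; "force": force on the tool from outside, world axes, zero at the start; "wrist_torque": the same for the moment, N m; "width": finger opening in mm.
Only numpy, scipy, OpenCV 4.12 (cv2) and the standard library are available. Lean on these libraries where they do the work, as an engineer would, in place of code of your own. Each camera call takes 0.05 s, during which the arm holds its last target.

## Working session

There is one attempt and no reset: what is moved stays moved. The work goes in short steps, each a Python script; the robot and the scene stay as the last script left them, time stands still between calls to the robot, and variables do not carry over. Pictures are saved under pics/ and viewed, and the job is handed in when it is done.

```bash
ls -la; mkdir -p pics; python3 - <<'E'
from station import env, set_gripper, viewer, workorder
import cv2
s=env.read_state(); print(s)
for n in ("scene","top","wrist"):
    cv2.imwrite(f"pics/{n}0.png",viewer.camera(n)); print(n,viewer.camera_params(n))
E
```

```text
total 12
drwxr-xr-x  3 agent agent 4096 Dec  7 06:02 .
drwxr-xr-x 23 root  root  4096 Dec  7 06:02 ..
drwxr-xr-x  2 agent agent 4096 Dec  7 06:02 pics
{'time_s': 0.0, 'qpos': array([-1.30601953e+00,  4.23818049e-01,  1.63068042e+00,  4.67136773e-06,
        1.08860997e+00, -1.90156842e-02]), 'dq': array([-0.00039484, -0.00097359,  0.0007966 , -0.00060468,  0.00023597,
        0.00010684]), 'tau': array([-4.74392746e-04, -5.44622648e+01, -2.73669022e+01,  6.43334398e-02,
        2.27301603e-02, -1.28702281e-04]), 'tool_pos': array([ 174.90172682, -599.57701144,  301.91960686]), 'orientation': array([ 9.89949478e-01,  1.41419435e-01, -9.08431598e-05, -7.52431792e-04]), 'force': array([-0.20016384, -0.58680513,  0.3748212 ]), 'wrist_torque': array([ 0.04135311, -0.0055968 ,  0.00678662]), 'width': 87.94054276079278}
scene {'fx': 371.9487787852515, 'fy': 371.9487787852515, 'cx': 321.0812549565694, 'cy': 209.6294497768163, 'pose': array([[ 3.22489362e-01, -7.96441711e-01,  5.11547859e-01,
         1.02028596e+03],
       [ 9.46475670e-01,  2.79066133e-01, -1.62190937e-01,
        -2.21633
[... 407 characters left out ...]
.46243607e-02,  1.34402297e-02,
        -5.15874079e+01],
       [ 1.08329091e-02,  1.65676689e-01,  9.86120623e-01,
         1.38835489e+03],
       [ 0.00000000e+00,  0.00000000e+00,  0.00000000e+00,
         1.00000000e+00]])}
wrist {'fx': 321.97842281982474, 'fy': 321.97842281982474, 'cx': 317.6647041232023, 'cy': 197.4448268027738, 'tool_from_camera': array([[ 1.00800438e-03,  9.54203626e-01,  2.99156185e-01,
         8.28032017e+01],
       [ 9.99999447e-01, -1.05173843e-03, -1.48123199e-05,
         4.05342383e-02],
       [ 3.00500088e-04,  2.99156035e-01, -9.54204159e-01,
        -8.21957366e+01],
       [ 0.00000000e+00,  0.00000000e+00,  0.00000000e+00,
         1.00000000e+00]])}
```

View pics/scene0.png

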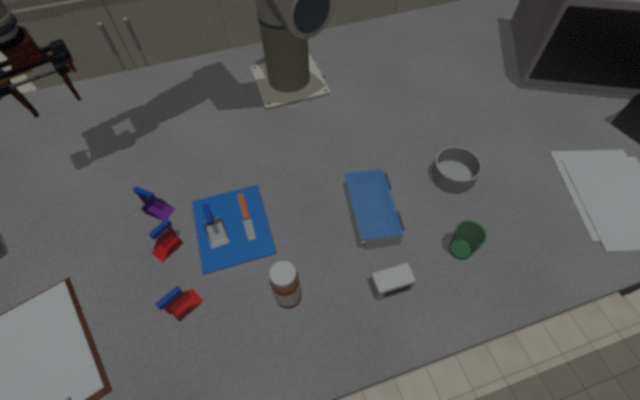

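View pics/top0.png

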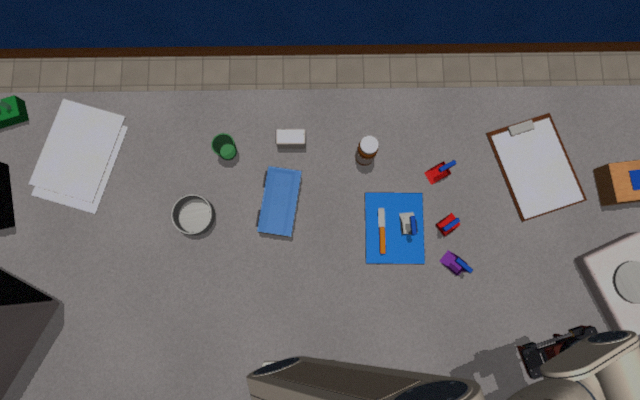

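View pics/wrist0.png

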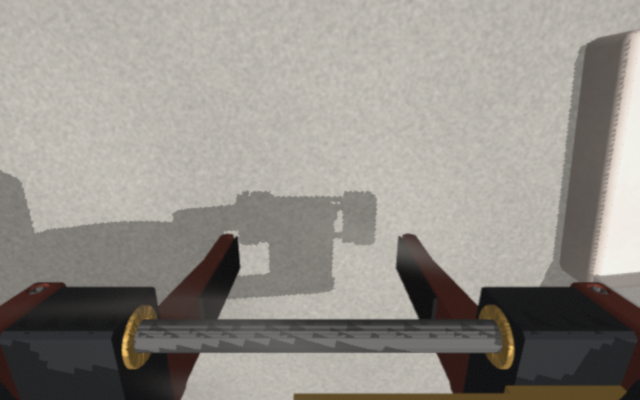

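```bash
cat > h.py <<'E'
import numpy as np, cv2
from station import env, set_gripper, viewer, workorder
from scipy.spatial.transform import Rotation as R
def cam(name):
    """returns img, params, world pose(4x4)"""
    s=env.read_state(); img=viewer.camera(name); p=viewer.camera_params(name)
    if name=="wrist":
        T=np.eye(4); T[:3,:3]=R.from_quat(s["orientation"]).as_matrix(); T[:3,3]=s["tool_pos"]
        P=T@p["tool_from_camera"]
    else: P=p["pose"]
    return img,(p["fx"],p["fy"],p["cx"],p["cy"]),P
def ray(uv,K,P):
    uv=np.atleast_2d(np.asarray(uv,float)); fx,fy,cx,cy=K
    d=np.c_[(uv[:,0]-cx)/fx,-(uv[:,1]-cy)/fy,-np.ones(len(uv))]
    return P[:3,3],d@P[:3,:3].T
def plane(uv,K,P,z):
    o,d=ray(uv,K,P); t=(z-o[2])/d[:,2]; return o+d*t[:,None]
def proj(X,K,P):
    X=np.atleast_2d(np.asarray(X,float)); c=(X-P[:3,3])@P[:3,:3]; fx,fy,cx,cy=K
    return np.c_[cx+fx*c[:,0]/-c[:,2], cy+fy*c[:,1]/c[:,2]]
def tri(obs):
    A=np.zeros((3,3));b=np.zeros(3)
    for uv,K,P in obs:
        o,d=ray(uv,K,P); d=d[0]/np.linalg.norm(d[0]); M=np.eye(3)-np.outer(d,d); A+=M;b+=M@o
    return np.linalg.solve(A,b)
def crop(img,x0,y0,x1,y1,s,name):
    c=cv2.resize(img[y0:y1,x0:x1],None,fx=s,fy=s,interpolation=cv2.INTER_CUBIC); cv2.imwrite(f"pics/{name}.png",c)
E
python3 - <<'E'
from h import *
img,K,P=cam("top"); cv2.imwrite("pics/top1.png",img)
crop(img,160,110,480,280,2.5,"c_top")
def rect(mask,z,n):
    cs,_=cv2.findContours(mask.astype(np.uint8),cv2.RETR_EXTERNAL,cv2.CHAIN_APPROX_NONE)
    c=max(cs,key=cv2.contourArea); X=plane(c[:,0,:],K,P,z)[:,:2].astype(np.float32)
    r=cv2.minAreaRect(X); print(n,r, cv2.contourArea(c)); return c
b,g,r=[img[:,:,i].astype(int) for i in range(3)]
mat=(b>120)&(r<60)&(b-g>50)&(np.arange(640)[None]>330)
rect(mat,3,"mat")
hs=cv2.cvtColor(img,cv2.COLOR_BGR2HSV)
print(img[200,280],img[250,400],img[215,190],img[147,222])
cov=(b-r>50)&(np.arange(640)[None]<330)&(np.arange(640)[None]>230)&(np.arange(400)[:,None]>120)&(np.arange(400)[:,None]<260)
c=rect(cov,56,"cover")
def pt(u,v,z): return plane([u,v],K,P,z)[0].round(1)
print("jar",pt(193,214,60),"beaker",pt(225,147,50),"timer",pt(291,136,60),"bottle",pt(369,144,140))
E
```

```text
mat ((492.4128723144531, -293.77935791015625), (176.83096313476562, 215.7814178466797), 89.0597915649414) 3893.0
[173 121  80] [184 112  37] [155 159 159] [ 71 114  59]
cover ((573.1987915039062, 55.27104949951172), (101.71929931640625, 199.15562438964844), 80.46035766601562) 2153.5
jar [536.1 307.8  60. ] beaker [741.7 219.5  50. ] timer [770.7  17.9  60. ] bottle [ 719.2 -208.6  140. ]
```

View pics/c_top.png

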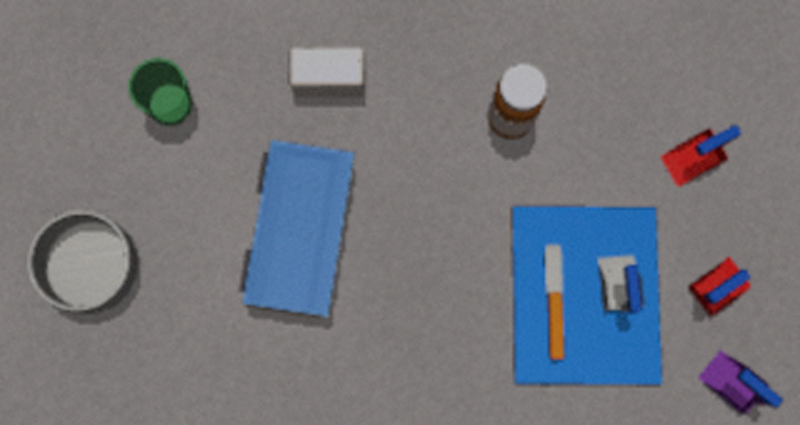

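```bash
python3 - <<'E'
from h import *
q=[1,0,0,0]
env.reach([490,-290,300],q); env.hold(0.2)
img,K,P=cam("wrist"); cv2.imwrite("pics/w1.png",img); np.savez("w1.npz",K=K,P=P)
s=env.read_state(); print(s["time_s"],s["tool_pos"],s["force"])
E
```

```text
2.075 [ 489.69101436 -290.62572959  299.96494089] [0.01699862 0.05904197 0.16574198]
```

View pics/w1.png

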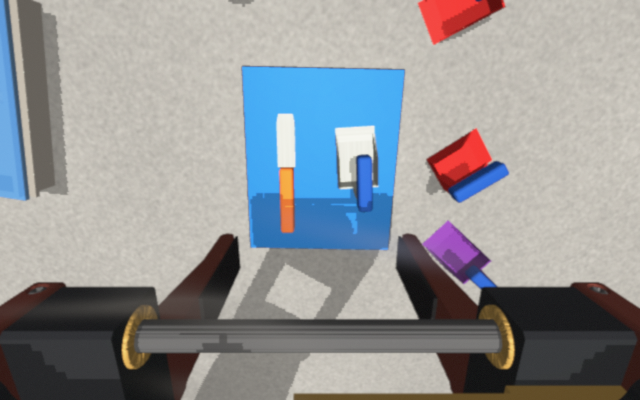

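```bash
python3 - <<'E'
from h import *
img=cv2.imread("pics/w1.png"); d=np.load("w1.npz"); K=tuple(d["K"]);P=d["P"]
hsv=cv2.cvtColor(img,cv2.COLOR_BGR2HSV)
H,S,V=[hsv[...,i].astype(int) for i in range(3)]
org=((H>5)&(H<22)&(S>150)&(V>90)); org[:, :250]=0; org[:,400:]=0; org[250:]=0
def rect(m,z,n):
    cs,_=cv2.findContours(m.astype(np.uint8),cv2.RETR_EXTERNAL,cv2.CHAIN_APPROX_NONE); c=max(cs,key=cv2.contourArea)
    print(n,"px",cv2.boundingRect(c)); X=plane(c[:,0],K,P,z)[:,:2].astype(np.float32); r=cv2.minAreaRect(X); print(r); print(cv2.boxPoints(r).round(1).tolist())
rect(org,23,"handle@23")
wh=((S<60)&(V>150)); m=wh.copy(); m[:,:265]=0;m[:,305:]=0;m[:100]=0;m[175:]=0
rect(m,13.5,"blade")
m=wh.copy(); m[:,:325]=0;m[:,390:]=0;m[:115]=0;m[200:]=0
rect(m,10,"bowl")
db=((H>105)&(H<125)&(S>150)&(V<190)); db[:,:345]=0;db[:,385:]=0;db[:148]=0;db[215:]=0
rect(db,87,"bar")
print(hsv[182,364],hsv[100,320],hsv[220,320])
mt=((H>95)&(H<118)&(S>150)); mt[:,:230]=0; mt[:,410:]=0;mt[250:]=0; rect(mt,3,"mat")
crop(img,235,60,415,255,4,"c_w1"); 
E
```

```text
handle@23 px (280, 168, 14, 64)
((456.0764465332031, -254.4448699951172), (14.492496490478516, 77.65100860595703), 89.66473388671875)
[[417.20001220703125, -261.5], [494.8999938964844, -261.8999938964844], [494.8999938964844, -247.39999389648438], [417.29998779296875, -247.0]]
blade px (277, 114, 18, 54)
((523.9409790039062, -254.01708984375), (19.552478790283203, 60.17839431762695), 88.72892761230469)
[[493.6000061035156, -263.1000061035156], [553.7999877929688, -264.5], [554.2000122070312, -244.89999389648438], [494.1000061035156, -243.60000610351562]]
bowl px (335, 126, 41, 57)
((508.4669189453125, -335.4138488769531), (63.870479583740234, 44.935760498046875), 5.369745254516602)
[[474.6000061035156, -316.0], [478.79998779296875, -360.79998779296875], [542.4000244140625, -354.79998779296875], [538.2000122070312, -310.1000061035156]]
bar px (357, 156, 16, 56)
((492.9898376464844, -335.0268859863281), (54.51998519897461, 14.51368236541748), 2.880077600479126)
[[465.3999938964844, -329.1000061035156], [466.1000061035156, -343.6000061035156], [520.5999755859375, -340.8999938964844], [519.9000244140625, -326.3999938964844]]
[109 187 226] [102 176 247] [105 175 185]
mat px (243, 67, 161, 182)
((493.70953369140625, -294.3355407714844), (177.32449340820312, 217.32452392578125), 88.84770965576172)
[[383.29998779296875, -380.79998779296875], [600.5999755859375, -385.20001220703125], [604.0999755859375, -207.89999389648438], [386.8999938964844, -203.5]]
```

View pics/c_w1.png

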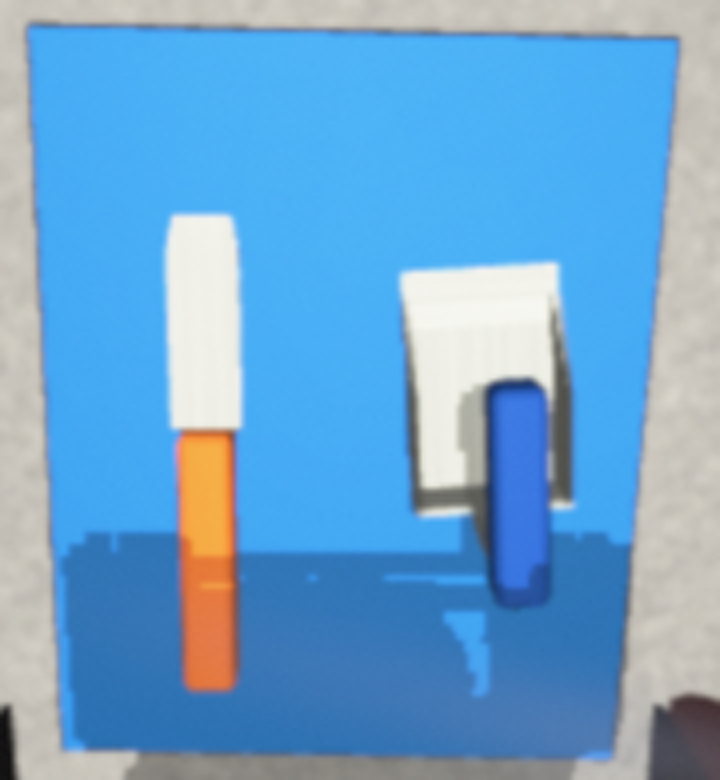

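```bash
cat >> h.py <<'E'
def down(yaw_deg): return (R.from_euler('z',yaw_deg,degrees=True)*R.from_quat([1,0,0,0])).as_quat()
BX,BY,BYAW=574.2,61.2,-9.54
def B(x,y,z): # box frame -> world
    v=R.from_euler('z',BYAW,degrees=True).apply([x,y,z]); return v+np.array([BX,BY,0])
def st(): 
    s=env.read_state(); print("t",round(s["time_s"],2),"tcp",s["tool_pos"].round(1),"F",s["force"].round(1),"M",s["wrist_torque"].round(2),"w",round(s["width"],1),"q",s["qpos"].round(2)); return s
E
python3 - <<'E'
from h import *
q=down(-0.8)
set_gripper(50)
env.reach([468.5,-254.2,130],q)
print(env.move_l([468.5,-254.2,85.5],rate=80,f_stop=8))
st()
set_gripper(0); st()
env.move_l([468.5,-254.2,200]); st()
# check IK of slot pose
for p in (B(0,-57-25-85,150),B(0,20-85,200)):
    print(env.ik(p,down(80.46)))
E
```

```text
True
t 4.1 tcp [ 468.2 -254.2   87. ] F [-0.9  0.4  7.5] M [-0.4  -0.06 -0.07] w 49.7 q [-0.52  0.64  1.93 -0.    0.58  1.07]
t 4.72 tcp [ 468.2 -254.2   87. ] F [-1.7  1.1  8. ] M [-0.44  0.04 -0.14] w 15.6 q [-0.52  0.64  1.93 -0.    0.58  1.07]
t 5.62 tcp [ 468.  -253.9  199.1] F [-0.2 -0.8 -0.6] M [ 0.02 -0.01 -0.07] w 15.6 q [-0.52  0.44  1.9  -0.    0.8   1.07]
[-2.08541422e-01  5.45576975e-01  1.87014091e+00 -4.44089210e-16
  7.25874771e-01 -4.20370116e-02]
[-2.62709390e-02  4.73915173e-01  1.83558176e+00 -4.44089210e-16
  8.32095719e-01  1.40233472e-01]
```

```bash
python3 - <<'E'
from h import *
print(env.tips_ahead)
img,K,P=cam("wrist"); cv2.imwrite("pics/w2.png",img); np.savez("w2.npz",K=K,P=P)
img,K,P=cam("scene"); crop(img,80,140,340,300,3,"s2")
E
```

```text
80.0
```

View pics/w2.png

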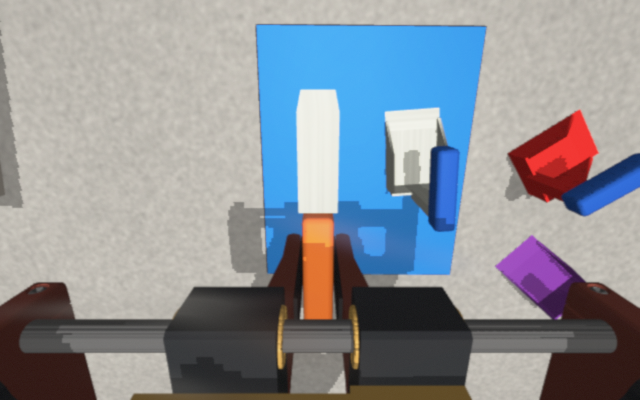

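View pics/s2.png

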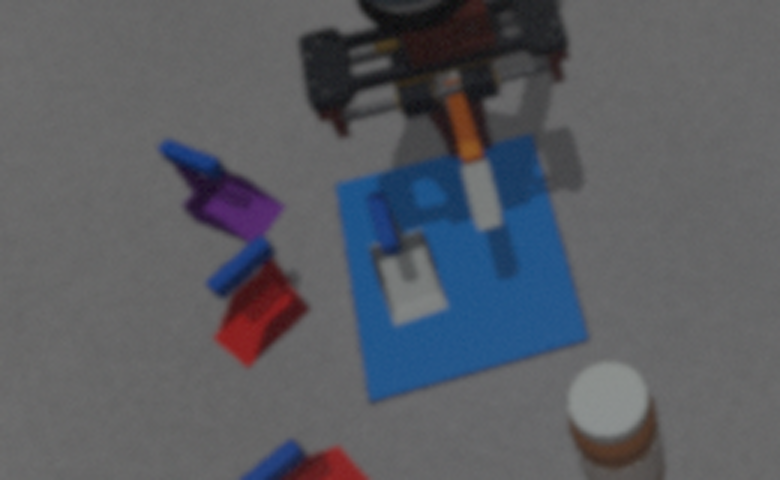

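```bash
python3 - <<'E'
from h import *
img=cv2.imread("pics/w2.png"); d=np.load("w2.npz"); K=tuple(d["K"]);P=d["P"]
t=np.array([468,-253.9,199.1])
for dz in (80,84,88): 
  for dx,h in ((26,20),(26,11),(86,9.5)):
    print(dz,dx,proj([t+[dx,-.5,-dz+h]],K,P).round(1))
g=cv2.cvtColor(img,cv2.COLOR_BGR2HSV); m=(g[...,1]<60)&(g[...,2]>150); m[:,:290]=0;m[:,345:]=0;m[:80]=0;m[230:]=0
ys,xs=np.nonzero(m)
for r in (92,100,110,150,190,205,212): print(r,xs[ys==r].min(),xs[ys==r].max())
print(ys.min(),ys.max())
E
```

```text
80 26 [[318.  221.8]]
80 26 [[318. 215.]]
80 86 [[316.3  88.6]]
84 26 [[318.  218.7]]
84 26 [[318.  212.3]]
84 86 [[316.4  88.8]]
88 26 [[318.  215.8]]
88 26 [[318.  209.7]]
88 86 [[316.4  89. ]]
92 300 335
100 299 336
110 297 338
150 297 338
190 298 337
205 298 337
212 299 337
90 213
```

```bash
python3 - <<'E'
from h import *
q=down(BYAW+90)
p=B(0,-57-30-85,0)
env.reach([p[0],p[1],180],q)
env.move_l([p[0],p[1],120.7],rate=100); env.hold(0.2)
st()
img,K,P=cam("wrist"); cv2.imwrite("pics/w3.png",img); np.savez("w3.npz",K=K,P=P)
print(proj([B(-100,-57,50.5),B(0,-57,50.5),B(100,-57,50.5),B(-100,45,56),B(100,45,56),B(-100,-57,56.5),B(100,-57,56.5)],K,P).round(1).tolist())
img,K,P=cam("scene"); crop(img,230,130,470,310,3,"s3")
E
```

```text
t 7.71 tcp [ 546.1 -108.5  121.4] F [-0.4  0.6 -1. ] M [-0.   -0.04 -0.03] w 15.6 q [-0.22  0.59  1.88 -0.    0.67 -0.05]
[[79.9, 16.3], [316.3, 16.7], [551.9, 17.1], [-4.6, -355.2], [635.4, -352.4], [69.5, 12.8], [562.2, 13.6]]
```

View pics/w3.png

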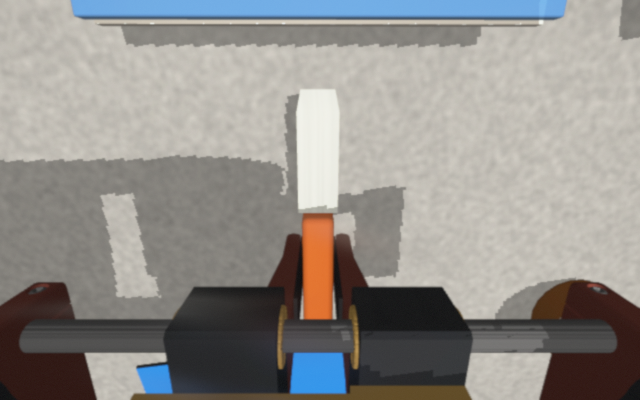

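View pics/s3.png

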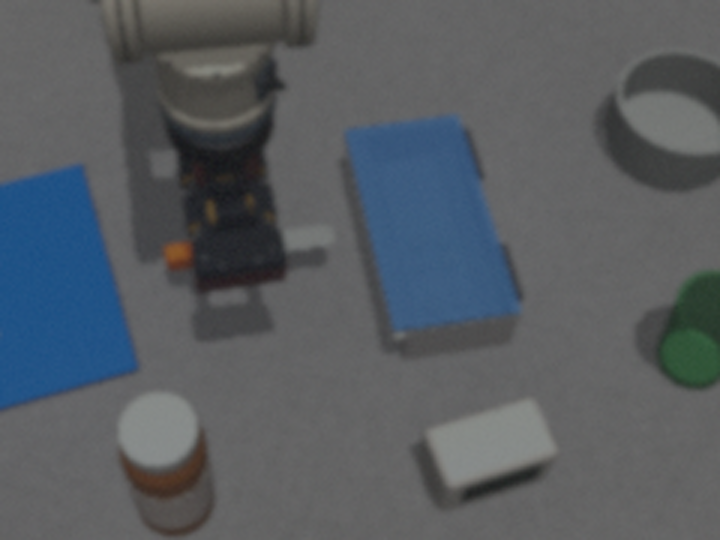

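```bash
python3 - <<'E'
from h import *
p=B(0,-57+9-85,121)
print(env.move_l(p,rate=40,f_stop=6)); s=st()
v=R.from_euler('z',-BYAW,degrees=True).apply(s["tool_pos"]-[BX,BY,0]); print("tip box",v+[0,85,-74.5])
img,K,P=cam("wrist"); cv2.imwrite("pics/w4.png",img)
img,K,P=cam("scene"); crop(img,230,130,470,310,3,"s4")
E
```

```text
False
t 8.93 tcp [552.1 -70.1 121. ] F [-0.1 -0.4 -1. ] M [-0.04 -0.03 -0.01] w 15.8 q [-0.15  0.6   1.88 -0.    0.67  0.02]
tip box [-6.71660619e-04 -4.81394620e+01  4.64896879e+01]
```

View pics/w4.png

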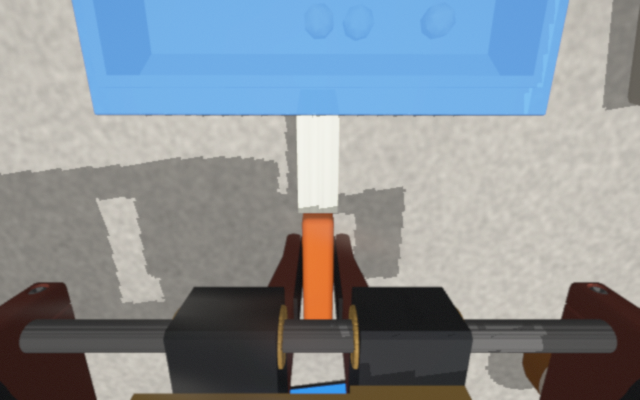

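View pics/s4.png

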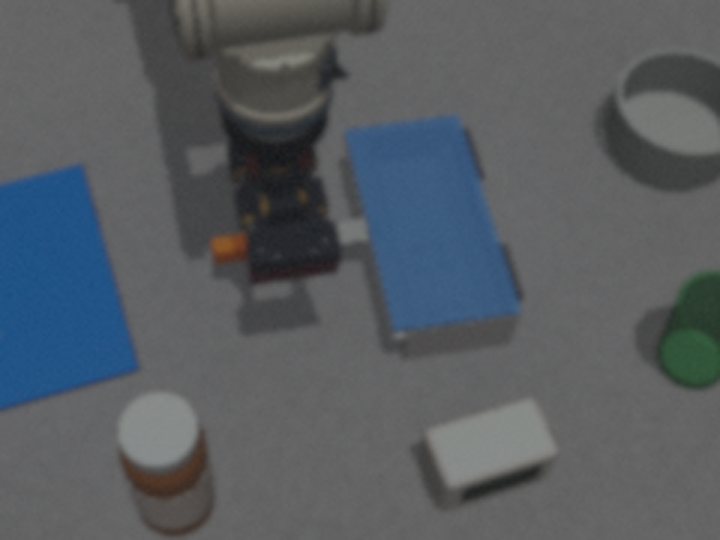

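```bash
python3 - <<'E'
from h import *
def go(th,r,rate=60,off=0):
    y=45-r*np.cos(th)+off*np.sin(th); z=50.5+r*np.sin(th)+off*np.cos(th)
    return env.move_l(B(0,y-85,z+74.5),rate=rate,f_stop=20)
for th,r in ((0.1,93),(0.25,91),(0.45,89)):
    print(go(th,r)); 
env.hold(0.2); st()
img,K,P=cam("wrist"); cv2.imwrite("pics/w5.png",img)
img,K,P=cam("scene"); crop(img,230,130,470,310,3,"s5")
E
```

```text
False
False
False
t 10.44 tcp [554.4 -57.2 163.7] F [-0.6 -1.  -1.2] M [-0.06 -0.06 -0.02] w 15.7 q [-0.12  0.52  1.86  0.    0.75  0.04]
```

View pics/w5.png

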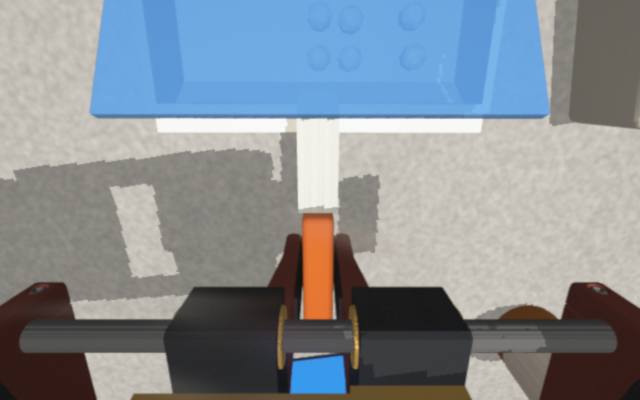

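View pics/s5.png

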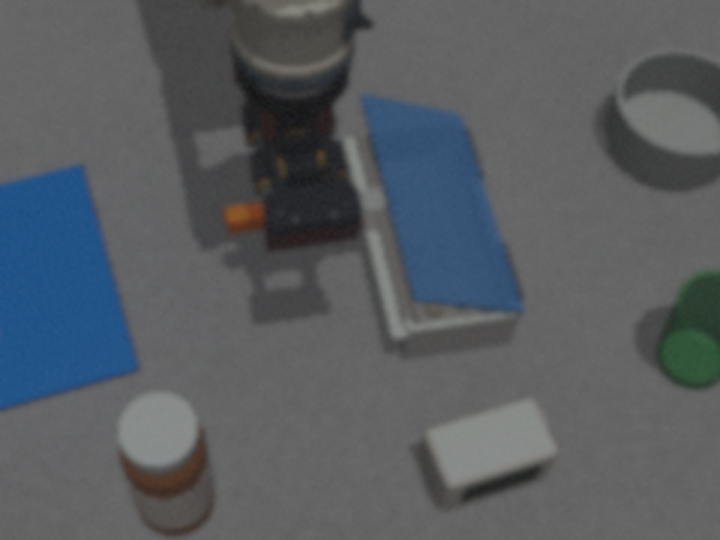

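Lifting works; the cover is about 0.45 rad up on the blade. I'll continue to the stop.

```bash
python3 - <<'E'
from h import *
def go(th,r,rate=90,off=0):
    y=45-r*np.cos(th)+off*np.sin(th); z=50.5+r*np.sin(th)+off*np.cos(th)
    return env.move_l(B(0,y-85,z+74.5),rate=rate,f_stop=15)
for th,r in ((0.7,87),(0.95,85),(1.2,83),(1.45,81),(1.7,79),(1.9,78),(2.03,77)):
    print(th,go(th,r),env.read_state()["force"].round(1))
env.hold(0.1); st()
img,K,P=cam("wrist"); cv2.imwrite("pics/w6.png",img)
img,K,P=cam("scene"); crop(img,230,130,470,310,3,"s6")
E
```

```text
0.7 False [-0.   0.1 -1.6]
0.95 False [-0.6 -0.3 -1. ]
1.2 False [-0.4 -0.1 -0.8]
1.45 False [-0.1  0.7  0.2]
1.7 False [ 0.2  0.4 -0.9]
1.9 False [ 1.   0.4 -1.4]
2.03 False [-0.5 -6.   0.7]
t 13.14 tcp [573.1  54.9 193.7] F [-1.5 -5.5  0.2] M [-0.93  0.08 -0.04] w 15.9 q [ 0.08  0.5   1.81 -0.    0.83  0.24]
```

View pics/w6.png

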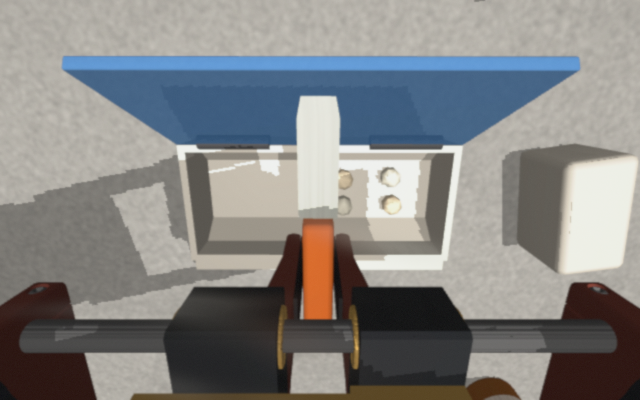

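View pics/s6.png

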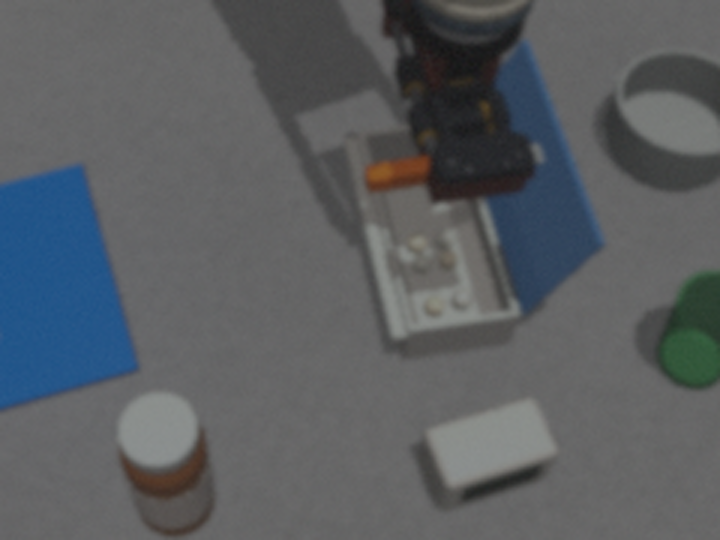

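```bash
python3 - <<'E'
from h import *
env.move_l(B(0,-60,200),rate=200)
img,K,P=cam("wrist"); cv2.imwrite("pics/w7.png",img); np.savez("w7.npz",K=K,P=P)
env.reach([468.2,-254.2,180],down(-0.8)); env.hold(.1)
img,K,P=cam("wrist"); cv2.imwrite("pics/w8.png",img); np.savez("w8.npz",K=K,P=P); st()
E
```

```text
t 14.93 tcp [ 469.  -253.2  180.1] F [-0.1  0.2 -0.3] M [ 0.02 -0.02 -0.01] w 15.6 q [-0.52  0.47  1.91  0.    0.76  1.06]
```

View pics/w7.png

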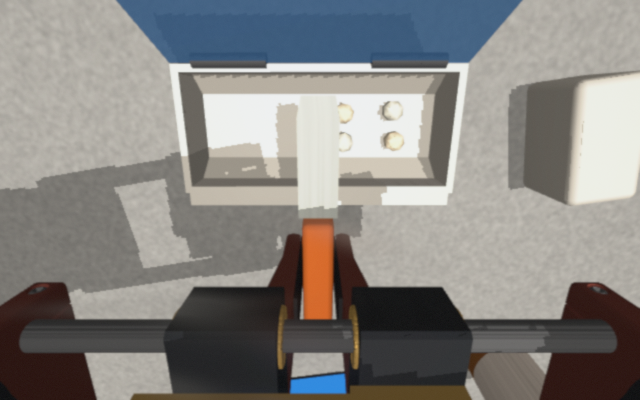

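View pics/w8.png

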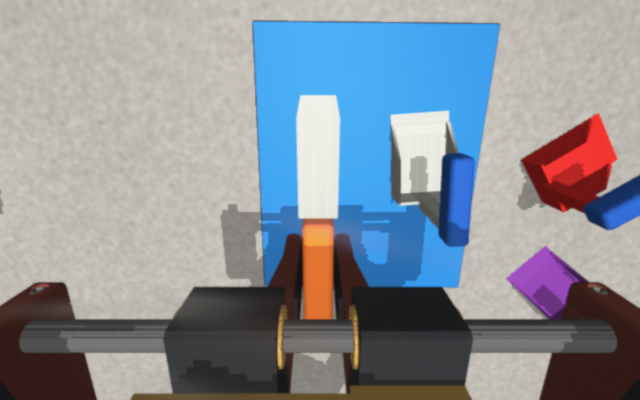

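```bash
python3 - <<'E'
from h import *
print(env.move_l([466,-254.2,100],rate=120)); print(env.move_l([466,-254.2,86.5],rate=30,f_stop=4)); st()
set_gripper(40); env.hold(0.1); env.move_l([466,-254.2,180],rate=150)
env.reach([400,-320,300],down(0)); env.hold(0.2)
img,K,P=cam("wrist"); cv2.imwrite("pics/w9.png",img); np.savez("w9.npz",K=K,P=P); st()
E
```

```text
False
True
t 16.21 tcp [ 466.4 -254.3   87. ] F [0.5 0.3 2.3] M [0.11 0.03 0.04] w 15.9 q [-0.52  0.63  1.94  0.    0.57  1.06]
t 18.57 tcp [ 400.2 -319.1  298.4] F [0.3 1.  0.4] M [0.03 0.06 0.  ] w 40.0 q [-0.7   0.26  1.88  0.    1.    0.87]
```

View pics/w9.png

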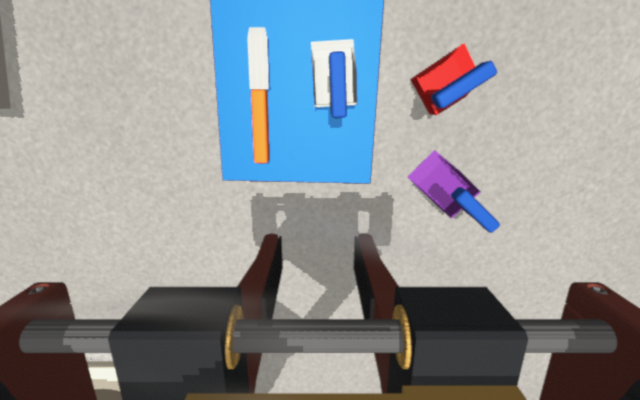

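```bash
python3 - <<'E'
from h import *
def meas(f,box,bowlz=None):
    img=cv2.imread(f"pics/{f}.png"); d=np.load(f"{f}.npz"); K=tuple(d["K"]);P=d["P"]
    hsv=cv2.cvtColor(img,cv2.COLOR_BGR2HSV).astype(int); H,S,V=hsv[...,0],hsv[...,1],hsv[...,2]
    x0,y0,x1,y1=box; m=np.zeros(H.shape,bool); m[y0:y1,x0:x1]=1
    bar=m&(H>106)&(H<128)&(S>170)
    white=m&(S<70)&(V>130)
    for n,mm,z in (("bar",bar,87),("bowl",white,3)):
        mm=cv2.morphologyEx(mm.astype(np.uint8),cv2.MORPH_OPEN,np.ones((3,3)))
        cs,_=cv2.findContours(mm,cv2.RETR_EXTERNAL,cv2.CHAIN_APPROX_NONE); c=max(cs,key=cv2.contourArea)
        X=plane(c[:,0],K,P,z)[:,:2].astype(np.float32); r=cv2.minAreaRect(X); print(f,n,cv2.boundingRect(c),r)
        o=cv2.boxPoints(r)
        print(o.round(1).tolist())
meas("w1",(325,115,390,215)); meas("w9",(305,30,362,125))
# lip corners
img=cv2.imread("pics/w9.png"); crop(img,300,30,370,130,6,"c_w9")
E
```

```text
w1 bar (357, 156, 16, 56) ((493.00921630859375, -335.6514587402344), (54.09012985229492, 14.50554084777832), 0.7841681838035583)
[[465.8999938964844, -328.79998779296875], [466.1000061035156, -343.29998779296875], [520.2000122070312, -342.5], [520.0, -328.0]]
w1 bowl (335, 126, 41, 57) ((507.0964660644531, -336.37939453125), (65.70063781738281, 45.83700180053711), 5.73463773727417)
[[472.1000061035156, -316.8999938964844], [476.70001220703125, -362.5], [542.0999755859375, -355.8999938964844], [537.5, -310.29998779296875]]
w9 bar (330, 52, 17, 66) ((491.4163513183594, -335.8585510253906), (52.95470428466797, 13.268301010131836), 2.0003621578216553)
[[464.70001220703125, -330.20001220703125], [465.20001220703125, -343.3999938964844], [518.0999755859375, -341.6000061035156], [517.5999755859375, -328.29998779296875]]
w9 bowl (311, 39, 45, 68) ((506.0658264160156, -335.488525390625), (67.23827362060547, 45.761375427246094), 4.154854774475098)
[[470.8999938964844, -315.1000061035156], [474.20001220703125, -360.70001220703125], [541.2999877929688, -355.8999938964844], [537.9000244140625, -310.20001220703125]]
```

View pics/c_w9.png

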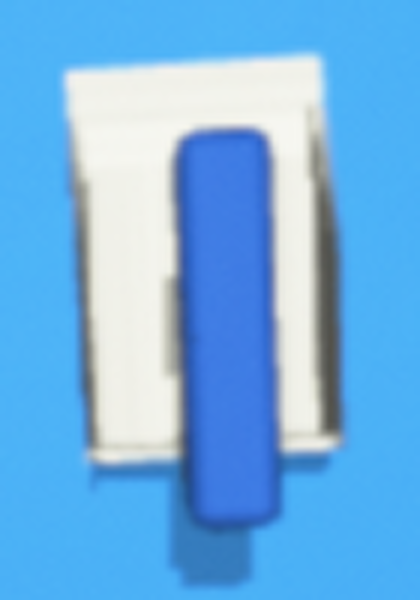

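```bash
python3 - <<'E'
from h import *
yaw=3.5; q=down(yaw)
c=np.array([492.3,-336.1])
set_gripper(45)
env.reach([c[0],c[1],200],q)
print(env.move_l([c[0],c[1],143],rate=100,f_stop=10)); st()
set_gripper(0); st()
print(env.move_l([c[0],c[1],230],rate=100)); env.hold(0.1); st()
img,K,P=cam("wrist"); cv2.imwrite("pics/w10.png",img); np.savez("w10.npz",K=K,P=P)
img,K,P=cam("scene"); crop(img,80,100,340,280,3,"s10")
E
```

```text
False
t 20.22 tcp [ 492.4 -336.3  143.5] F [ 0.5  1.  -0.6] M [ 0.05 -0.03 -0.01] w 45.2 q [-0.62  0.6   1.78 -0.    0.76  0.89]
t 20.81 tcp [ 492.4 -336.1  143.2] F [-1.4  0.9  2.2] M [ 0.04 -0.02  0.01] w 14.0 q [-0.62  0.6   1.78 -0.    0.76  0.89]
False
t 21.93 tcp [ 491.9 -335.8  229.1] F [ 0.6  0.1 -1.8] M [ 0.03 -0.03 -0.  ] w 14.2 q [-0.62  0.47  1.75  0.    0.92  0.89]
```

View pics/w10.png

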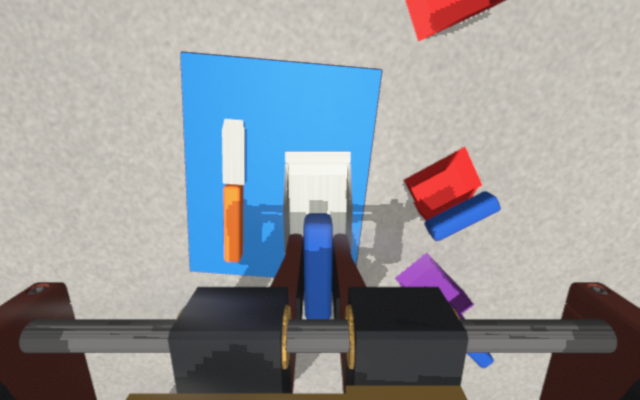

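View pics/s10.png

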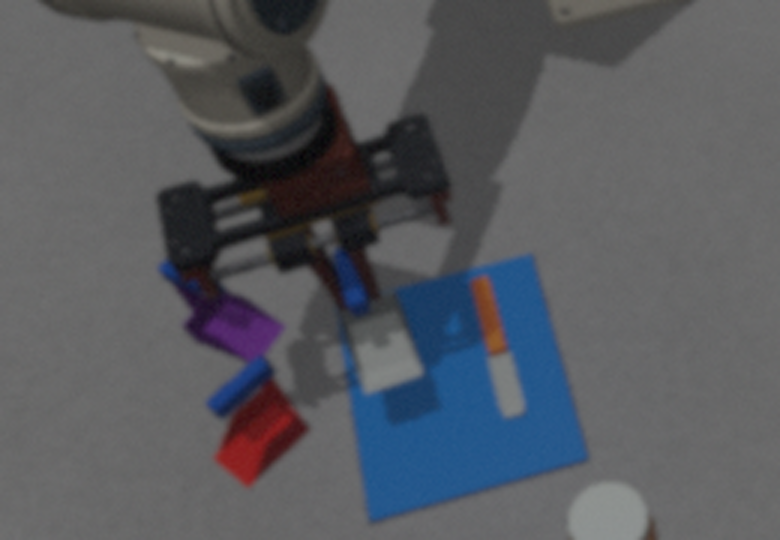

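```bash
cat >> h.py <<'E'
TZ=140.3; LX=47.5   # scoop underside below TCP; lip ahead of TCP in tool x
def scoopq(yaw,pitch): # pitch>0: lip down (deg)
    return (R.from_euler('z',yaw,degrees=True)*R.from_euler('y',pitch,degrees=True)*R.from_quat([1,0,0,0])).as_quat()
def tcp_for_lip(lip,yaw,pitch):
    r=R.from_euler('z',yaw,degrees=True)*R.from_euler('y',pitch,degrees=True)
    return np.asarray(lip,float)+r.apply([-LX,0,TZ])
E
python3 - <<'E'
from h import *
img=cv2.imread("pics/w10.png"); d=np.load("w10.npz"); K=tuple(d["K"]);P=d["P"]
g=cv2.cvtColor(img,cv2.COLOR_BGR2HSV); m=(g[...,1]<60)&(g[...,2]>140); m[:,:270]=0;m[:,365:]=0;m[:140]=0;m[240:]=0
for r in (151,152,153,154,158,164): 
    xs=np.nonzero(m[r])[0]; print(r,(xs.min(),xs.max()) if len(xs) else None)
L=plane([[285,151.5],[350.5,151.5]],K,P,88.8); 
rel=R.from_euler('z',-3.5,degrees=True).apply(L-[491.9,-335.8,229.1]); print(rel)
# IK checks
for yaw in (-9.54,0,30,60,90,120,-30):
  for ph in (0,-25,50,70):
    q=env.ik(tcp_for_lip([536,308,90],yaw,ph),scoopq(yaw,ph)); print(yaw,ph,None if q is None else q.round(2))
for x in (-20,94):
  for ph in (0,3,-25): print(x,ph,env.ik(tcp_for_lip(B(x,0,5),BYAW,ph),scoopq(BYAW,ph)).round(2))
E
```

```text
151 None
152 (np.int64(286), np.int64(349))
153 (np.int64(285), np.int64(349))
154 (np.int64(285), np.int64(349))
158 (np.int64(285), np.int64(349))
164 (np.int64(285), np.int64(349))
[[  46.2348001    22.76759279 -140.3       ]
 [  46.29136222  -22.62696929 -140.3       ]]
-9.54 0 [ 0.55  0.45  1.78 -0.    0.91  2.29]
-9.54 -25 None
-9.54 50 [0.31 0.9  1.17 0.38 1.87 2.01]
-9.54 70 [0.27 1.12 0.94 0.52 2.2  2.05]
0 0 [ 0.54  0.45  1.79 -0.    0.91  2.11]
0 -25 None
0 50 [0.36 0.92 1.12 0.29 1.93 1.91]
0 70 [0.33 1.16 0.86 0.41 2.29 1.97]
30 0 [ 0.5   0.44  1.8  -0.    0.9   1.55]
30 -25 [0.49 0.35 2.16 0.07 0.2  1.48]
30 50 [ 0.51  0.96  1.04 -0.01  2.02  1.56]
30 70 [ 0.51  1.21  0.74 -0.02  2.42  1.55]
60 0 [ 0.46  0.45  1.79 -0.    0.91  0.98]
60 -25 [0.27 0.39 2.08 0.73 0.46 0.17]
60 50 [ 0.66  0.92  1.12 -0.31  1.92  1.2 ]
60 70 [ 0.69  1.16  0.86 -0.45  2.28  1.14]
90 0 [ 0.43  0.47  1.75 -0.    0.92  0.43]
90 -25 [ 0.18  0.49  1.88  0.63  0.79 -0.28]
90 50 [ 0.79  0.82  1.33 -0.57  1.67  0.94]
90 70 [ 0.86  1.03  1.16 -0.73  1.97  0.95]
120 0 [ 0.43  0.5   1.69 -0.    0.95 -0.1 ]
120 -25 [ 0.19  0.61  1.64  0.47  1.08 -0.6 ]
120 50 [ 0.89  0.69  1.61 -0.82  1.34  0.78]
120 70 [ 1.    0.88  1.53 -0.99  1.6   0.93]
-30 0 None
-30 -25 None
-30 50 [0.22 0.82 1.33 0.55 1.69 2.18]
-30 70 [0.16 1.03 1.15 0.7  1.98 2.17]
-20 0 [ 0.12  0.51  1.97 -0.    0.67  1.86]
-20 3 [0.11 0.52 1.93 0.02 0.74 1.83]
-20 -25 [ 0.23  0.52  2.28  4.39  0.17 -2.45]
94 0 [ 0.07  0.62  1.72 -0.    0.8   1.8 ]
94 3 [0.06 0.64 1.67 0.02 0.88 1.79]Traceback (most recent call last):
  File "<stdin>", line 13, in <module>
AttributeError: 'NoneType' object has no attribute 'round'
```

```bash
sed -i 's/LX=47.5/LX=46.5/' h.py; python3 - <<'E'
from h import *
for x,z in ((94,5),(85,5),(94,40),(70,40),(94,90),(60,90)):
  for ph in (-5,-10,-15,-20,-25):
    q=env.ik(tcp_for_lip(B(x,0,z),BYAW,ph),scoopq(BYAW,ph)); print(x,z,ph,None if q is None else q.round(2))
E
```

```text
94 5 -5 [ 0.08  0.6   1.79 -0.03  0.67  1.84]
94 5 -10 [ 0.09  0.58  1.86 -0.09  0.53  1.9 ]
94 5 -15 [ 0.11  0.57  1.93 -0.18  0.39  2.01]
94 5 -20 [ 0.12  0.57  1.99 -0.39  0.26  2.22]
94 5 -25 None
85 5 -5 [ 0.08  0.59  1.81 -0.04  0.66  1.85]
85 5 -10 [ 0.1   0.57  1.88 -0.09  0.52  1.91]
85 5 -15 [ 0.11  0.56  1.95 -0.19  0.38  2.02]
85 5 -20 [ 0.13  0.57  2.01 -0.41  0.25  2.25]
85 5 -25 None
94 40 -5 [ 0.08  0.55  1.78 -0.03  0.73  1.84]
94 40 -10 [ 0.09  0.52  1.85 -0.08  0.6   1.89]
94 40 -15 [ 0.11  0.51  1.92 -0.16  0.46  1.98]
94 40 -20 [ 0.12  0.51  1.99 -0.31  0.33  2.14]
94 40 -25 [ 0.14  0.51  2.05 -0.67  0.21  2.51]
70 40 -5 [ 0.09  0.52  1.83 -0.03  0.7   1.85]
70 40 -10 [ 0.1   0.5   1.9  -0.09  0.57  1.91]
70 40 -15 [ 0.12  0.49  1.97 -0.17  0.44  2.01]
70 40 -20 [ 0.14  0.48  2.04 -0.35  0.31  2.19]
70 40 -25 None
94 90 -5 [ 0.08  0.47  1.76 -0.03  0.83  1.84]
94 90 -10 [ 0.09  0.45  1.83 -0.07  0.7   1.88]
94 90 -15 [ 0.11  0.43  1.9  -0.13  0.56  1.95]
94 90 -20 [ 0.12  0.42  1.97 -0.24  0.43  2.06]
94 90 -25 [ 0.14  0.41  2.03 -0.44  0.3   2.27]
60 90 -5 [ 0.09  0.43  1.83 -0.03  0.79  1.85]
60 90 -10 [ 0.11  0.41  1.9  -0.08  0.67  1.9 ]
60 90 -15 [ 0.13  0.39  1.97 -0.15  0.54  1.98]
60 90 -20 [ 0.14  0.38  2.04 -0.27  0.41  2.11]
60 90 -25 [ 0.16  0.38  2.1  -0.51  0.28  2.37]
```

```bash
python3 - <<'E'
from h import *
env.reach(tcp_for_lip(B(-24,0,110),BYAW,0),scoopq(BYAW,0)); env.hold(0.2); st()
img,K,P=cam("wrist"); cv2.imwrite("pics/w11.png",img); np.savez("w11.npz",K=K,P=P)
print(proj([B(100,-45,50),B(100,45,50),B(95,-26,5),B(95,26,5),B(0,-26,5),B(0,26,5),B(0,-57,43)],K,P).round(1).tolist())
E
```

```text
t 23.74 tcp [504.9  72.1 250.2] F [-0.2 -0.6 -1.4] M [ 0.08  0.02 -0.01] w 13.9 q [ 0.12  0.33  1.92 -0.    0.89  1.86]
[[376.3, -24.7], [257.2, -24.7], [346.0, -0.2], [287.8, -0.1], [343.5, 109.9], [290.5, 109.9], [382.5, 111.7]]
```

View pics/w11.png

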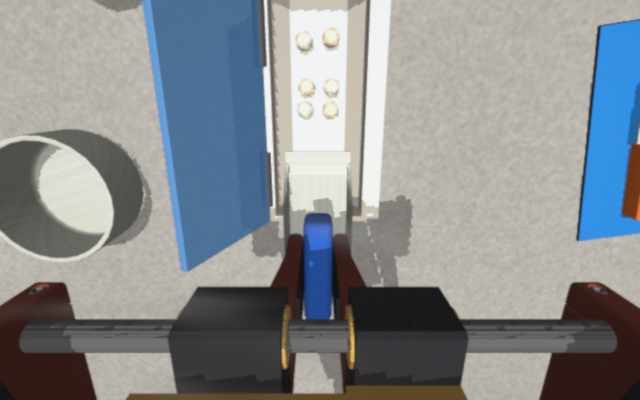

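```bash
python3 - <<'E'
from h import *
d=np.load("w11.npz"); K=tuple(d["K"]);P=d["P"]; img=cv2.imread("pics/w11.png")
pts={"B-100,45,50":B(-100,45,50),"B-100,-45,50":B(-100,-45,50),"-100,-57,43":B(-100,-57,43),"hinge-":B(-50,45,50.5)}
for k,v in pts.items(): print(k,proj([v],K,P).round(1))
px=[(304,40),(331,38),(307,88),(331,88),(305,110),(331,110)]
for z in (13,):
  W=plane(px,K,P,z); print(R.from_euler('z',-BYAW,degrees=True).apply(W-[BX,BY,0]).round(1).tolist())
W=plane([(318,11)],K,P,5); print(R.from_euler('z',-BYAW,degrees=True).apply(W-[BX,BY,0]).round(1))
crop(img,240,0,400,240,3.3,"c_w11"); crop(cv2.imread("pics/w7.png"),160,50,480,215,2.5,"c_w7")
d=np.load("w7.npz"); K=tuple(d["K"]);P=d["P"]
print([(k,proj([v],K,P).round(0).tolist()) for k,v in {"fl-95,-26":B(-95,-26,5),"95,-26":B(95,-26,5),"95,26":B(95,26,5),"-95,26":B(-95,26,5),"-100,45,50":B(-100,45,50),"100,45,50":B(100,45,50),"100,-57,43":B(100,-57,43),"-100,-57":B(-100,-57,43)}.items()])
E
```

```text
B-100,45,50 [[269.2 221.8]]
B-100,-45,50 [[364.8 221.8]]
-100,-57,43 [[376.2 219.1]]
hinge- [[266.6 169.9]]
[[61.2, 11.7, 13.0], [62.8, -12.7, 13.0], [20.2, 9.4, 13.0], [20.2, -13.2, 13.0], [0.2, 11.5, 13.0], [0.2, -13.4, 13.0]]
[[86.2 -1.   5. ]]
[('fl-95,-26', [[207.0, 155.0]]), ('95,-26', [[427.0, 155.0]]), ('95,26', [[433.0, 92.0]]), ('-95,26', [[201.0, 92.0]]), ('-100,45,50', [[167.0, 62.0]]), ('100,45,50', [[467.0, 61.0]]), ('100,-57,43', [[445.0, 203.0]]), ('-100,-57', [[189.0, 203.0]])]
```

View pics/c_w11.png

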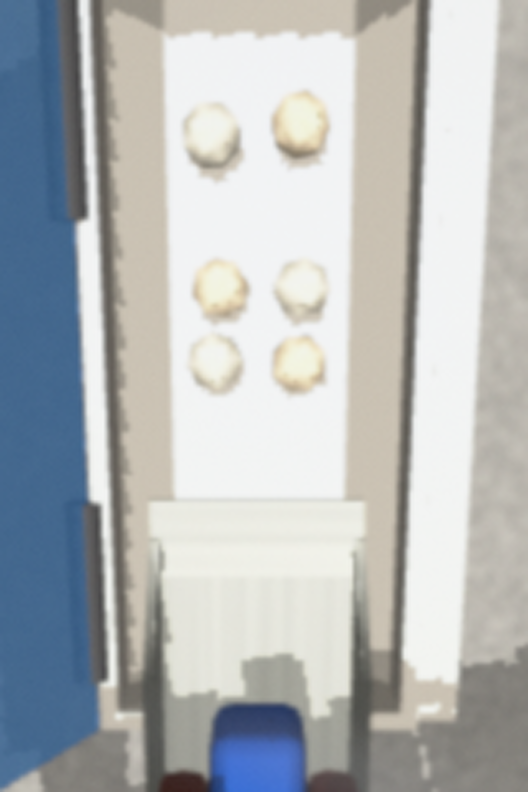

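View pics/c_w7.png

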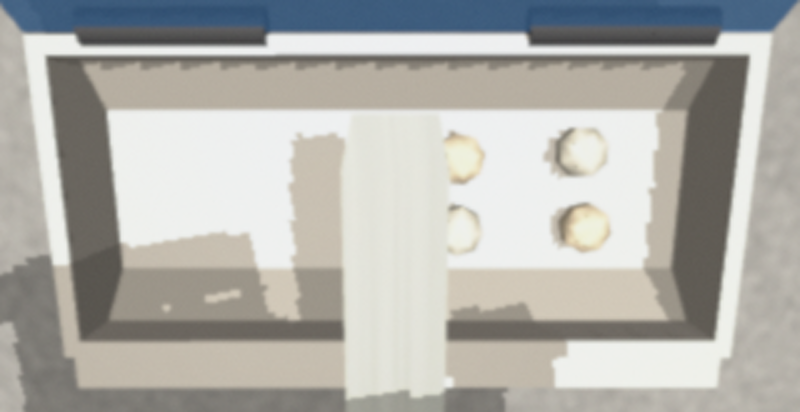

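```bash
cat >> h.py <<'E'
def lip(x,y,z,pitch,rate=80,f=None,yaw=None):
    yaw=BYAW if yaw is None else yaw
    return env.move_l(tcp_for_lip(B(x,y,z),yaw,pitch),rot=scoopq(yaw,pitch),rate=rate,f_stop=f)
def lipnow(pitch,yaw=None):
    s=env.read_state(); r=R.from_quat(s["orientation"])*R.from_quat([1,0,0,0]).inv()
    w=s["tool_pos"]+r.apply([LX,0,-TZ]); return R.from_euler('z',-BYAW,degrees=True).apply(w-[BX,BY,0]).round(1)
E
python3 - <<'E'
from h import *
lip(-16,-0.7,60,2,100); print(lip(-16,-0.7,14,2,100,f=10)); st()
print(lip(-16,-0.7,1,2,20,f=5)); st(); print(lipnow(2))
img,K,P=cam("wrist"); cv2.imwrite("pics/w12.png",img)
E
```

```text
False
t 25.05 tcp [517.5  70.1 156.1] F [-0.2 -0.6 -1.2] M [-0.03  0.01 -0.02] w 13.8 q [0.11 0.51 1.93 0.01 0.74 1.83]
True
t 25.56 tcp [517.1  70.2 146.1] F [-0.6  1.1  2.6] M [ 0.14 -0.01  0.01] w 13.6 q [0.11 0.52 1.93 0.01 0.72 1.83]
[-16.2  -0.6   4.3]
```

View pics/w12.png

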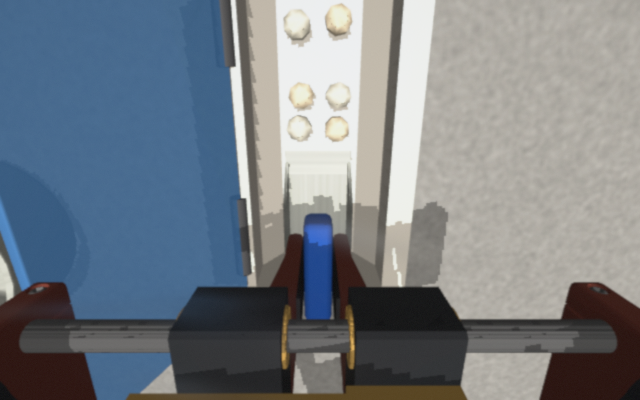

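```bash
python3 - <<'E'
from h import *
print(lip(70,-0.7,4.4,2,70,f=20)); st(); 
print(lip(98,-0.7,4.4,2,50,f=12)); st(); print(lipnow(2))
img,K,P=cam("wrist"); cv2.imwrite("pics/w13.png",img)
crop(img,200,100,440,260,3.3,"c_w13")
img,K,P=cam("scene"); crop(img,330,150,430,260,6,"s13")
E
```

```text
True
t 25.91 tcp [518.   69.9 146.3] F [-0.8 -0.3  4.1] M [0.06 0.04 0.01] w 13.7 q [0.11 0.53 1.93 0.02 0.73 1.83]
True
t 26.3 tcp [518.5  69.8 146.4] F [-1.9  0.5  4.9] M [0.1  0.09 0.02] w 14.0 q [0.11 0.53 1.92 0.02 0.73 1.83]
[-16.   -0.9   4.2]
```

View pics/c_w13.png

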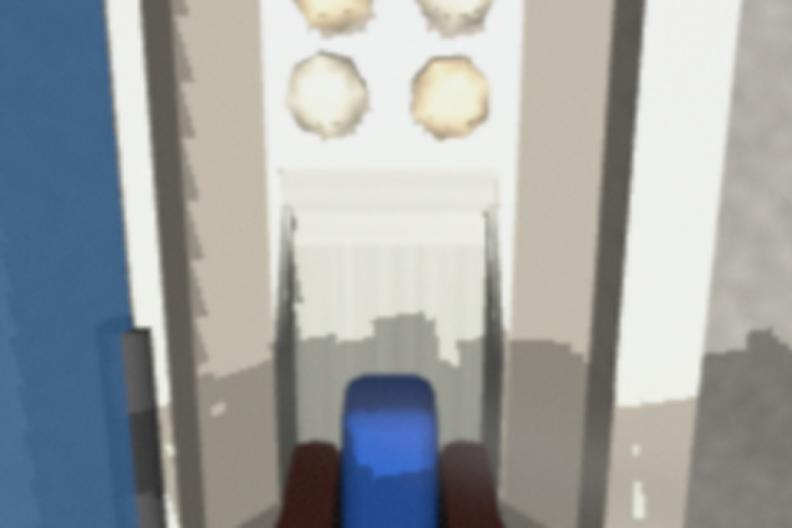

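View pics/s13.png

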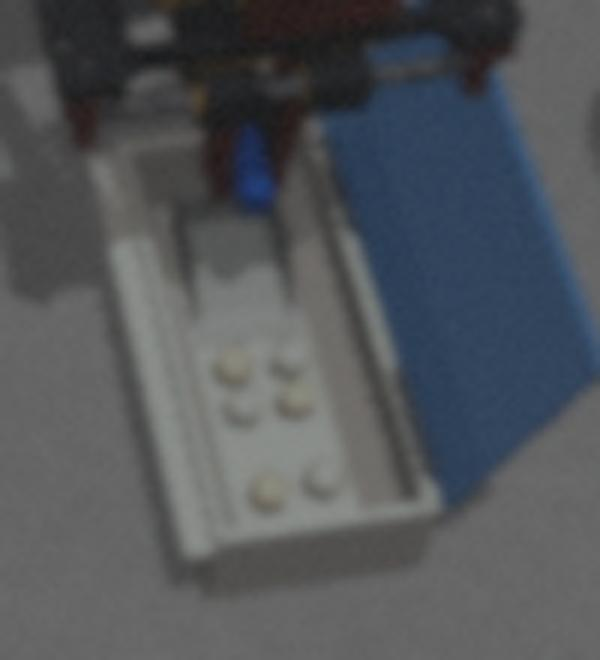

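```bash
python3 - <<'E'
from h import *
lip(-16,-0.7,7.5,1.5,40); env.hold(0.2); st(); print(lipnow(2))
print(lip(-16,-0.7,3,1.5,8,f=2)); st(); print(lipnow(2))
z=lipnow(2)[2]+0.5
print(lip(-10,-0.7,z,1.5,30,f=20)); st(); print(lipnow(2))
print(lip(10,-0.7,z,1.5,50,f=20)); st(); print(lipnow(2))
E
```

```text
t 26.85 tcp [516.   70.2 148.7] F [-0.2 -0.1 -1.5] M [ 0.04 -0.   -0.02] w 13.5 q [0.11 0.52 1.94 0.01 0.71 1.84]
[-16.1  -0.8   7.2]
True
t 27.29 tcp [515.9  70.3 145.7] F [-1.   0.2  4.5] M [0.04 0.02 0.01] w 14.0 q [0.11 0.52 1.94 0.01 0.71 1.84]
[-16.2  -0.7   4.2]
False
t 27.67 tcp [522.   69.2 145.9] F [-0.5  0.8 -1.3] M [ 0.03 -0.08  0.01] w 13.8 q [0.11 0.53 1.92 0.01 0.71 1.84]
[-10.   -0.8   4.4]
False
t 28.22 tcp [541.7  65.8 145.9] F [ 0.4  0.1 -1.2] M [ 0.   -0.06 -0.07] w 14.2 q [0.1  0.55 1.88 0.01 0.74 1.83]
[10.  -0.8  4.5]
```

```bash
python3 - <<'E'
from h import *
z=4.7
print(lip(60,-0.7,z,1.5,70,f=20)); st()
print(lip(98,-0.7,z,1.5,50,f=12)); st(); print(lipnow(2))
img,K,P=cam("wrist"); cv2.imwrite("pics/w13.png",img)
crop(img,200,60,440,260,3,"c_w13")
img,K,P=cam("scene"); crop(img,330,150,430,260,5,"s13")
E
```

```text
False
t 29.08 tcp [590.7  57.6 146. ] F [ 0.6 -1.6 -2.2] M [ 0.09  0.02 -0.  ] w 13.8 q [0.07 0.6  1.77 0.01 0.8  1.81]
True
t 29.76 tcp [625.2  52.  146. ] F [-1.4  1.7  4.6] M [0.16 0.11 0.03] w 13.7 q [0.06 0.64 1.69 0.01 0.84 1.79]
[94.1 -0.7  4.4]
```

View pics/c_w13.png

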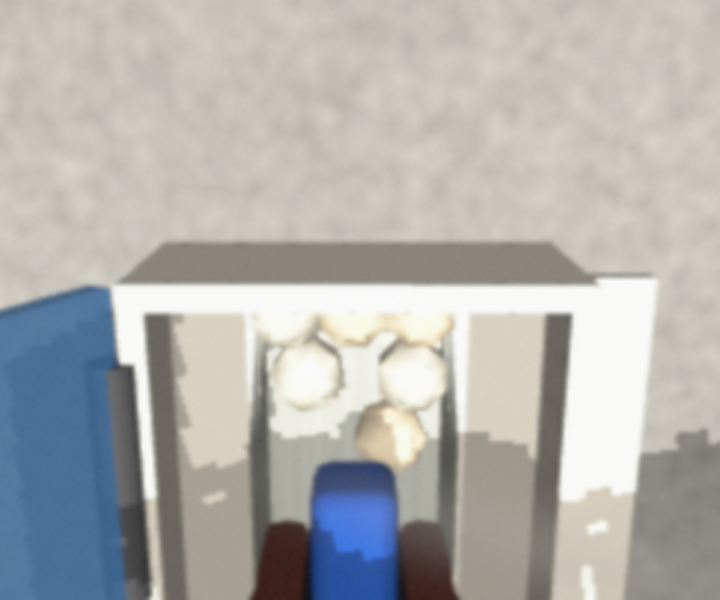

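View pics/s13.png

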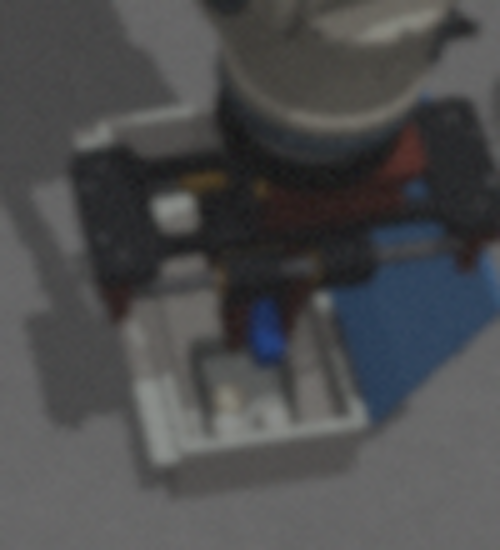

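```bash
python3 - <<'E'
from h import *
print(lip(93.5,-0.7,5.5,-6,30,f=25)); print(lip(93,-0.7,7,-13,30,f=25)); st()
img,K,P=cam("wrist"); cv2.imwrite("pics/w14.png",img); crop(img,200,60,440,260,3,"c_w14")
print(lip(92.5,-0.7,30,-14,50,f=25)); print(lip(91,-0.7,100,-14,80,f=25)); st()
env.hold(0.2)
img,K,P=cam("wrist"); cv2.imwrite("pics/w15.png",img); crop(img,200,60,440,260,3,"c_w15")
E
```

```text
False
False
t 31.38 tcp [597.3  57.3 139.9] F [ 0.5 -7.9 34.6] M [-1.86 -1.37 -0.33] w 13.9 q [ 0.1   0.56  1.9  -0.14  0.45  1.95]
True
False
t 32.86 tcp [585.6  58.5 224.3] F [ 0.8 -0.3 -1.8] M [ 0.08  0.33 -0.01] w 14.0 q [ 0.1   0.41  1.89 -0.11  0.61  1.93]
```

View pics/c_w15.png

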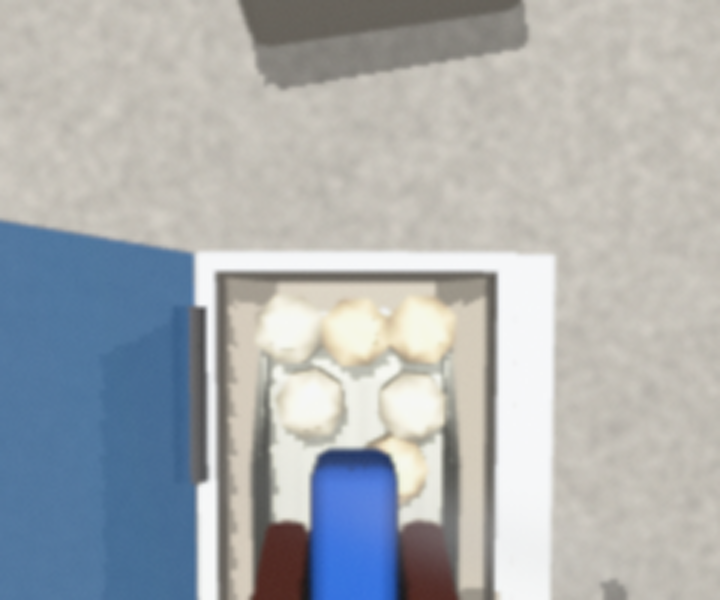

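```bash
python3 - <<'E'
from h import *
a=cv2.imread("pics/w15.png")[120:240,260:380]; b=cv2.imread("pics/w10.png")[120:240,260:380]
cv2.imwrite("pics/cmp15.png",cv2.resize(np.hstack([a,b]),None,fx=3.3,fy=3.3,interpolation=cv2.INTER_CUBIC))
img,K,P=cam("scene"); crop(img,330,100,500,230,4.5,"s15")
img,K,P=cam("top"); crop(img,170,130,340,260,4.5,"t15")
E
```

```text
(no output)
```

View pics/cmp15.png

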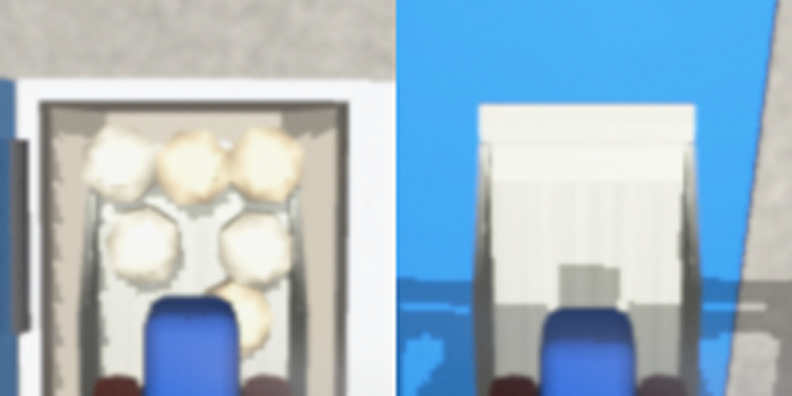

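View pics/s15.png

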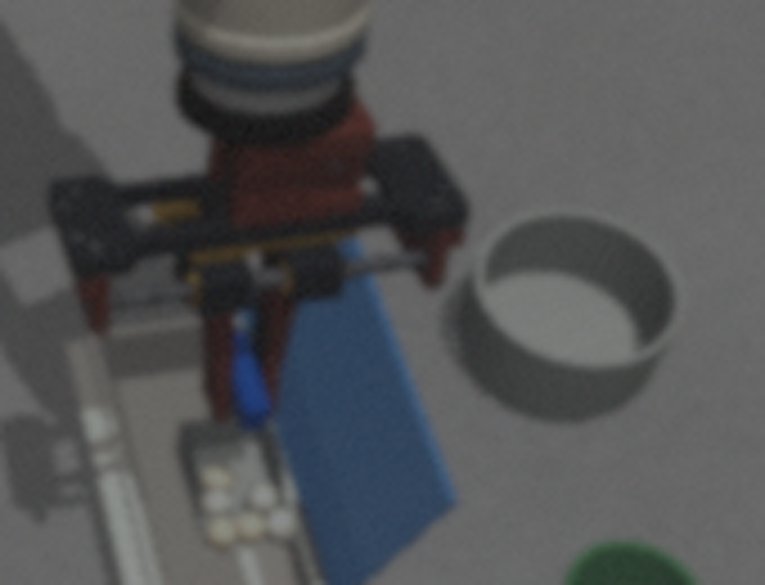

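```bash
python3 - <<'E'
from h import *
print(lipnow(0))
def show(n,p,yaw,ph):
    q=env.ik(tcp_for_lip(p,yaw,ph),scoopq(yaw,ph)); print(n,yaw,ph,None if q is None else q.round(2))
for ph in (-18,-20,-22,-25): show("box91",B(91,0,100),BYAW,ph)
for ph in (-20,-22,-25): show("box91 hi",B(91,0,170),BYAW,ph)
for f in (0,.25,.5,.75,1):
    p=(1-f)*B(91,0,170)+f*np.array([536,300,170])
    for yaw in (BYAW+f*70,BYAW+f*100):
        for ph in (-15,-20): show(f,p,round(yaw,1),ph)
E
```

```text
[90.9 -0.8 99.7]
box91 -9.54 -18 [ 0.12  0.4   1.94 -0.18  0.5   2.  ]
box91 -9.54 -20 [ 0.13  0.4   1.97 -0.23  0.45  2.05]
box91 -9.54 -22 [ 0.13  0.39  2.   -0.29  0.4   2.11]
box91 -9.54 -25 [ 0.14  0.39  2.03 -0.42  0.32  2.25]
box91 hi -9.54 -20 [ 0.13  0.28  1.92 -0.17  0.6   1.99]
box91 hi -9.54 -22 [ 0.13  0.28  1.95 -0.21  0.55  2.03]
box91 hi -9.54 -25 [ 0.14  0.27  1.99 -0.28  0.48  2.11]
0 -9.5 -15 [ 0.11  0.31  1.85 -0.11  0.73  1.91]
0 -9.5 -20 [ 0.12  0.28  1.92 -0.17  0.6   1.99]
0 -9.5 -15 [ 0.11  0.31  1.85 -0.11  0.73  1.91]
0 -9.5 -20 [ 0.12  0.28  1.92 -0.17  0.6   1.99]
0.25 8.0 -15 [ 0.16  0.26  1.91 -0.01  0.7   1.59]
0.25 8.0 -20 [ 0.16  0.24  1.99 -0.01  0.56  1.6 ]
0.25 15.5 -15 [0.12 0.27 1.91 0.06 0.7  1.38]
0.25 15.5 -20 [0.11 0.24 1.98 0.1  0.57 1.34]
0.5 25.5 -15 [0.21 0.24 1.94 0.09 0.7  1.27]
0.5 25.5 -20 [0.19 0.22 2.01 0.16 0.57 1.2 ]
0.5 40.5 -15 [0.14 0.26 1.92 0.21 0.75 0.87]
0.5 40.5 -20 [0.11 0.25 1.98 0.32 0.65 0.74]
0.75 43.0 -15 [0.27 0.24 1.95 0.18 0.73 0.97]
0.75 43.0 -20 [0.24 0.22 2.01 0.29 0.62 0.85]
0.75 65.5 -15 [0.19 0.29 1.87 0.29 0.84 0.44]
0.75 65.5 -20 [0.14 0.29 1.92 0.42 0.79 0.29]
1 60.5 -15 [0.34 0.26 1.92 0.24 0.78 0.7 ]
1 60.5 -20 [0.3  0.25 1.97 0.38 0.69 0.55]
1 90.5 -15 [0.27 0.35 1.79 0.31 0.96 0.08]
1 90.5 -20 [ 0.22  0.36  1.82  0.43  0.94 -0.04]
```

```bash
python3 - <<'E'
from h import *
print(lip(91,-0.7,103,-22,40)); st()
print(lip(91,-0.7,170,-24,80)); env.hold(0.2); st()
img,K,P=cam("wrist"); cv2.imwrite("pics/w16.png",img); crop(img,200,60,440,260,3,"c_w16")
E
```

```text
False
t 33.83 tcp [569.9  61.4 216. ] F [-0.1 -0.2 -2.9] M [ 0.14  0.37 -0.02] w 14.3 q [ 0.13  0.39  1.99 -0.28  0.41  2.11]
False
t 34.98 tcp [565.5  61.9 278.6] F [ 0.6 -0.3 -2.7] M [ 0.06  0.37 -0.02] w 13.6 q [ 0.14  0.27  1.98 -0.26  0.5   2.08]
```

View pics/c_w16.png

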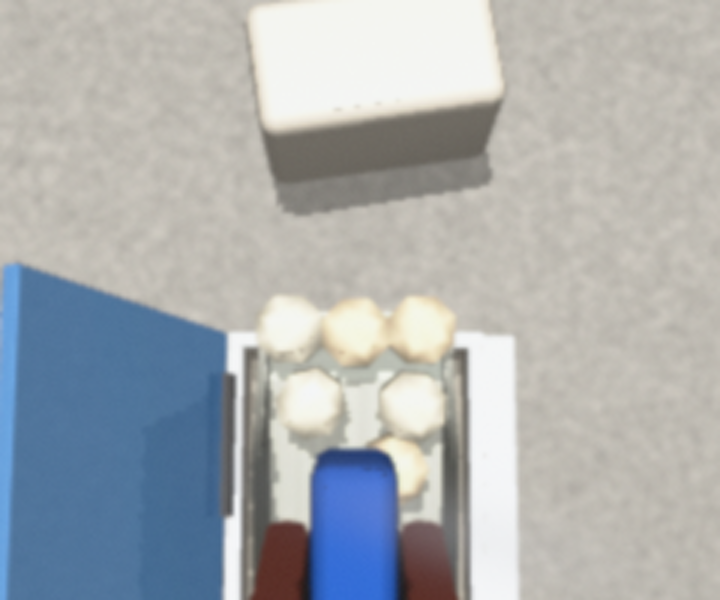

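```bash
python3 - <<'E'
import h
from h import *
h.LX,h.TZ=35,146
J=np.array([536,308,0.])
p0=h.tcp_for_lip  # uses globals
s=env.read_state(); r=R.from_euler('z',BYAW,degrees=True)*R.from_euler('y',-24,degrees=True)
l0=s["tool_pos"]+r.apply([35,0,-146]); print("lip now",l0)
yawE=75; u=np.array([np.cos(np.radians(yawE)),np.sin(np.radians(yawE)),0])
l1=J-5*u+[0,0,170]
n=5
for i in range(1,n+1):
    f=i/n; p=(1-f)*l0+f*l1; yaw=BYAW+f*(yawE-BYAW); ph=-24+f*4
    env.move_l(tcp_for_lip(p,yaw,ph),rot=scoopq(yaw,ph),rate=90)
env.hold(0.2); st()
img,K,P=cam("wrist"); cv2.imwrite("pics/w17.png",img); np.savez("w17.npz",K=K,P=P)
img,K,P=cam("top"); crop(img,150,130,340,260,4,"t17")
print([ (ph,None if (q:=env.ik(tcp_for_lip(J-5*u+[0,0,z],yawE,ph),scoopq(yawE,ph))) is None else q.round(2)) for ph,z in ((-20,120),(0,90),(20,85),(45,80),(60,80))])
E
```

```text
lip now [655.62820116  46.74049607 159.58738287]
t 38.01 tcp [513.1 222.7 295.2] F [ 0.9 -0.3 -3.3] M [-0.36  0.06 -0.02] w 13.7 q [0.27 0.29 1.89 0.41 0.82 0.27]
[(-20, array([0.27, 0.36, 1.93, 0.46, 0.72, 0.2 ])), (0, array([ 0.45,  0.46,  1.76, -0.  ,  0.93,  0.72])), (20, array([ 0.6 ,  0.6 ,  1.54, -0.24,  1.28,  0.96])), (45, array([ 0.72,  0.85,  1.25, -0.41,  1.72,  1.06])), (60, array([ 0.76,  1.02,  1.08, -0.51,  1.97,  1.06]))]
```

View pics/w17.png

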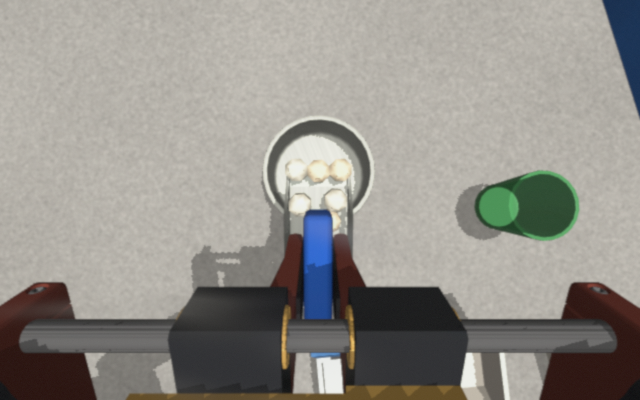

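View pics/t17.png

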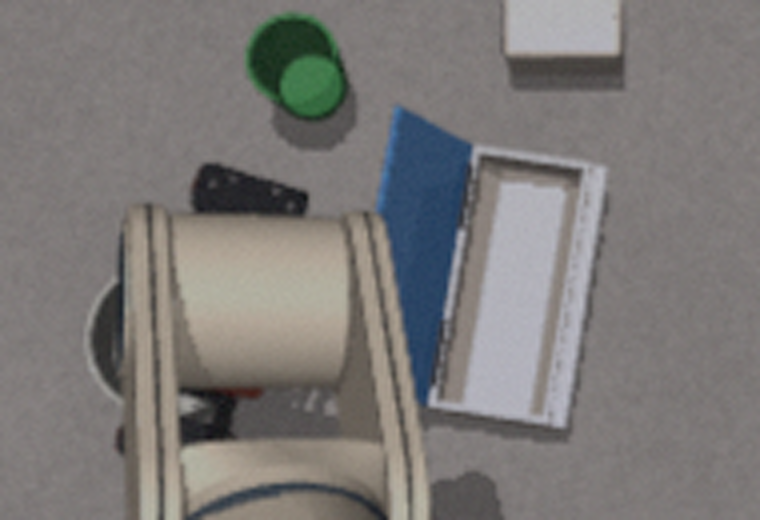

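```bash
python3 - <<'E'
import h
from h import *
h.LX,h.TZ=35,146
img=cv2.imread("pics/w17.png"); d=np.load("w17.npz"); K=tuple(d["K"]);P=d["P"]
c=plane([[264,171],[374,171],[318,117]],K,P,60); print(c.round(1), (c[0]+c[1])/2)
J=np.array([536,308,0.]); yawE=75; u=np.array([np.cos(np.radians(yawE)),np.sin(np.radians(yawE)),0])
def g(ph,z,rate=80,b=-5,f=15): return env.move_l(tcp_for_lip(J+b*u+[0,0,z],yawE,ph),rot=scoopq(yawE,ph),rate=rate,f_stop=f)
print(g(-20,95)); print(g(-8,88,60)); print(g(5,85,60)); print(g(20,82,60,-12)); st()
img,K,P=cam("wrist"); cv2.imwrite("pics/w18.png",img)
E
```

```text
[[482.4 327.4  60. ]
 [595.4 297.1  60. ]
 [552.9 368.7  60. ]] [538.91516984 312.27162598  60.        ]
False
False
False
False
t 41.23 tcp [537.1 312.3 231. ] F [-0.4  0.1 -2. ] M [ 0.2  -0.12 -0.  ] w 13.9 q [ 0.59  0.6   1.56 -0.24  1.26  0.96]
```

View pics/w18.png

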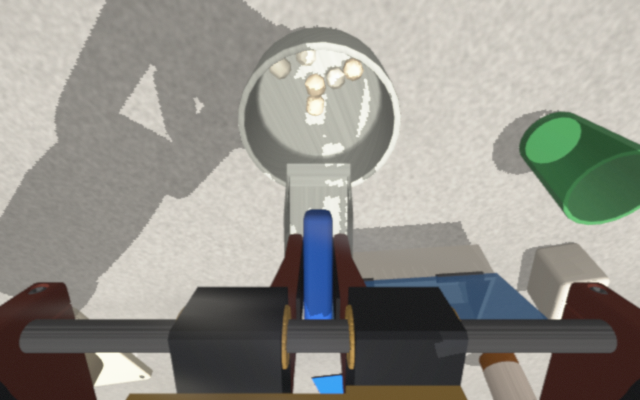

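```bash
python3 - <<'E'
from h import *
img=cv2.imread("pics/w18.png"); g=cv2.cvtColor(img,cv2.COLOR_BGR2GRAY)
print(g[158:172,300:302].T.tolist())
p=viewer.camera_params("wrist"); K=(p["fx"],p["fy"],p["cx"],p["cy"]); P=p["tool_from_camera"]
for dl in (0,4,6,8,10,12,14):
    d=np.radians(dl); x=46.5*np.cos(d)-79.3*np.sin(d); z=61+79.3*np.cos(d)+46.5*np.sin(d)
    # bar front end top: rel grasp (27.5, -(84-79.3)) 
    bx,bz=27.5,-4.7; X=bx*np.cos(d)-bz*np.sin(d); Z=61+bz*np.cos(d)+bx*np.sin(d)
    print(dl,round(x,1),round(z,1),proj([[x,0,z],[x,22.5,z],[X,0,Z]],K,P).round(1).tolist())
E
```

```text
[[120, 121, 120, 122, 127, 149, 176, 184, 182, 182, 183, 183, 184, 185], [121, 121, 121, 121, 127, 150, 177, 184, 182, 182, 182, 183, 184, 185]]
0 46.5 140.3 [[317.3, 151.2], [349.8, 151.3], [317.3, 221.8]]
4 40.9 143.4 [[317.3, 158.5], [349.1, 158.5], [317.3, 219.8]]
6 38.0 144.7 [[317.3, 162.2], [348.8, 162.2], [317.3, 218.9]]
8 35.0 146.0 [[317.3, 165.9], [348.6, 165.9], [317.3, 218.0]]
10 32.0 147.2 [[317.3, 169.6], [348.3, 169.6], [317.3, 217.3]]
12 29.0 148.2 [[317.3, 173.3], [348.0, 173.3], [317.3, 216.6]]
14 25.9 149.2 [[317.3, 177.1], [347.8, 177.1], [317.3, 216.0]]
```

```bash
sed -i 's/^TZ=.*/TZ=145.3; LX=36.8/' h.py; python3 - <<'E'
from h import *
s=env.read_state(); J=np.array([536,308,0.])
env.move_l(s["tool_pos"]+[-10,-35,50],rate=150)
env.move_l([500,220,330],rot=down(60),rate=150)
yaw=3.5; l=np.array([539.7,-333,0])
env.reach(tcp_for_lip(l+[0,0,180],yaw,-6.8),scoopq(yaw,-6.8)); env.hold(.2); st()
img,K,P=cam("wrist"); cv2.imwrite("pics/w19.png",img); np.savez("w19.npz",K=K,P=P)
img,K,P=cam("top"); crop(img,150,110,480,280,2.4,"t19")
E
```

```text
t 44.73 tcp [ 486.5 -335.6  320. ] F [-0.3  0.4 -0.7] M [0.01 0.12 0.02] w 13.9 q [-0.65  0.32  1.74  0.09  0.99  0.81]
```

View pics/w19.png

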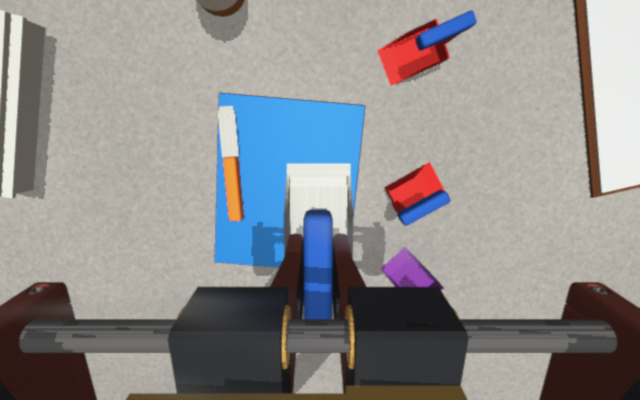

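View pics/t19.png

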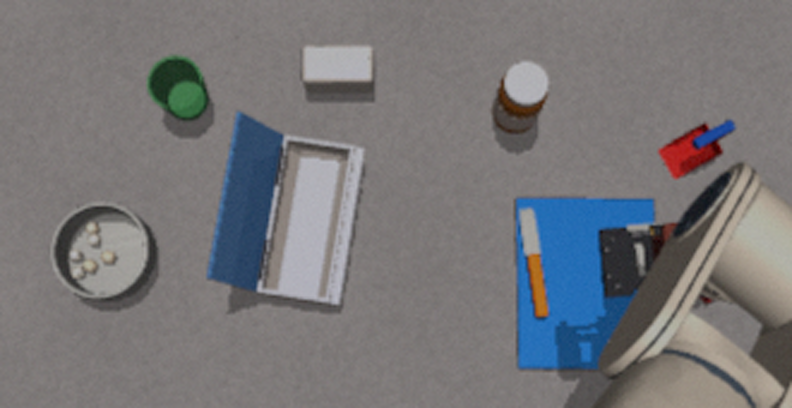

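```bash
python3 - <<'E'
from h import *
d=np.load("w19.npz"); K=tuple(d["K"]);P=d["P"]
print("spat origin",plane([230.5,157],K,P,20),"handle end",plane([236,220],K,P,20),"tip",plane([226,107],K,P,12.5))
print("mat corners",plane([[219,93],[365,106],[215,262]],K,P,3))
yaw=3.5; l=np.array([536,-333,0])
ph=-6.8
print(env.move_l(tcp_for_lip(l+[0,0,20],yaw,ph),rot=scoopq(yaw,ph),rate=130)); 
print(env.move_l(tcp_for_lip(l+[0,0,1],yaw,ph),rate=15,f_stop=3)); st()
set_gripper(45); env.hold(0.2); st()
s=env.read_state(); r=R.from_quat(s["orientation"])
env.move_l(s["tool_pos"]-r.apply([0,0,110]),rate=120)
env.move_l([400,-320,300],rot=down(0),rate=150); env.hold(0.1)
img,K,P=cam("wrist"); cv2.imwrite("pics/w20.png",img); np.savez("w20.npz",K=K,P=P)
E
```

```text
spat origin [[ 528.6169274  -227.31018844   20.        ]] handle end [[ 450.47174683 -235.25883037   20.        ]] tip [[ 587.28914997 -219.13144263   12.5       ]]
mat corners [[ 603.9139061  -207.78056936    3.        ]
 [ 599.93473402 -386.4441011     3.        ]
 [ 385.85362371 -203.95635531    3.        ]]
False
False
t 47.63 tcp [ 482.4 -336.3  141. ] F [ 0.7  0.1 -1.7] M [-0.01  0.11 -0.  ] w 13.7 q [-0.66  0.57  1.85  0.13  0.63  0.75]
t 48.5 tcp [ 482.3 -336.3  140.9] F [0.9 0.2 0.3] M [-0.01  0.09 -0.02] w 45.4 q [-0.66  0.57  1.85  0.13  0.63  0.75]
```

View pics/w20.png

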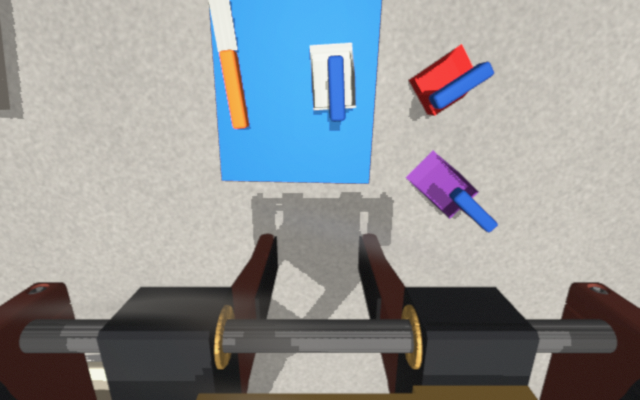

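```bash
python3 - <<'E'
from h import *
set_gripper(0)
q=down(BYAW+90)
env.reach(B(0,140,300),q)
env.move_l(B(0,135,195),rate=150); st()
img,K,P=cam("wrist"); cv2.imwrite("pics/w21.png",img)
for y in (110,85,61): print(y,env.move_l(B(0,y,195),rate=80,f_stop=20),env.read_state()["force"].round(1))
st()
img,K,P=cam("scene"); crop(img,300,100,500,260,4,"s21")
E
```

```text
t 54.11 tcp [597.2 194.3 195.7] F [-0.9  0.2 -0.2] M [-0.06 -0.05  0.03] w 0.5 q [ 0.3   0.56  1.69 -0.    0.89  0.46]
110 False [ 0.9 -0.6 -0.4]
85 False [ 0.2 -0.5 -0.1]
61 False [ 0.6 -0.2  0.2]
t 55.52 tcp [584.  120.6 194.8] F [ 0.6 -0.2  0.2] M [ 0.   -0.04 -0.01] w 0.7 q [ 0.18  0.52  1.76 -0.    0.86  0.35]
```

View pics/w21.png

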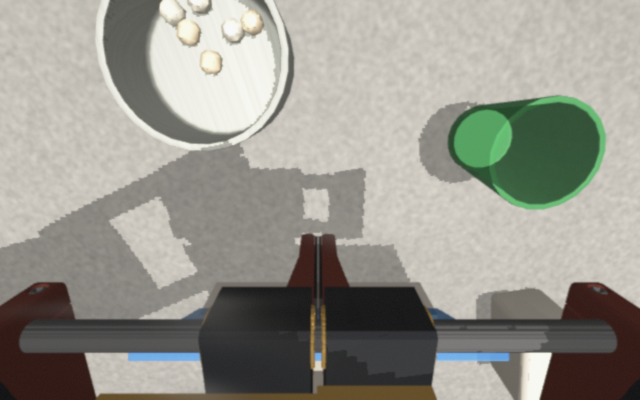

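View pics/s21.png

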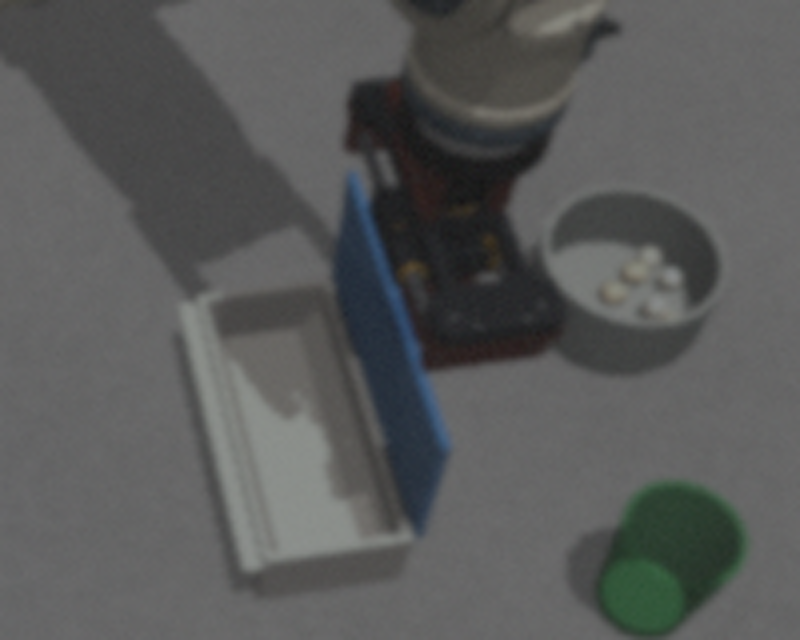

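```bash
python3 - <<'E'
from h import *
r=75
for th in (1.4,1.2,1.0,0.8,0.6,0.4,0.25,0.12,0.03):
    y=45-r*np.cos(th)+6*np.sin(th)+10; z=50.5+r*np.sin(th)+6*np.cos(th)
    print(th,env.move_l(B(0,y,z+80),rate=80,f_stop=20),env.read_state()["force"].round(1))
print(env.move_l(B(0,-18,132),rate=20,f_stop=12)); st()
env.move_l(B(0,-18,250),rate=150)
env.reach([450,0,450],down(0)); env.hold(0.2)
img,K,P=cam("scene"); cv2.imwrite("pics/s22.png",img); crop(img,300,100,500,260,4,"c_s22")
img,K,P=cam("top"); cv2.imwrite("pics/t22.png",img); crop(img,150,110,480,280,2.4,"t22c")
E
```

```text
1.4 False [-0.3  0.4  0.8]
1.2 False [-0.4  0.2  0.7]
1.0 False [-0.7  0.3  0.5]
0.8 False [0.2 0.4 0.1]
0.6 False [ 1.2 -0.9 -0.9]
0.4 False [-0.2 -0.4 -0.1]
0.25 False [ 0.1  0.9 -0.1]
0.12 False [-0.  -0.2  0.6]
0.03 False [-0.4 -0.5  0.8]
True
t 58.72 tcp [571.2  42.2 136.8] F [-1.1 -1.7  7. ] M [-0.22  0.23  0.09] w 0.8 q [ 0.05  0.58  1.84 -0.    0.72  0.22]
```

View pics/c_s22.png

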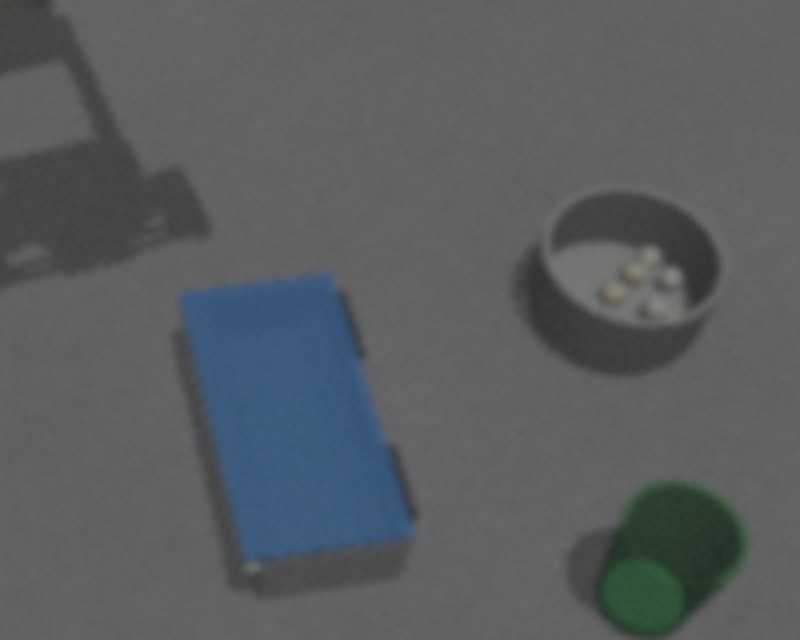

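View pics/t22c.png

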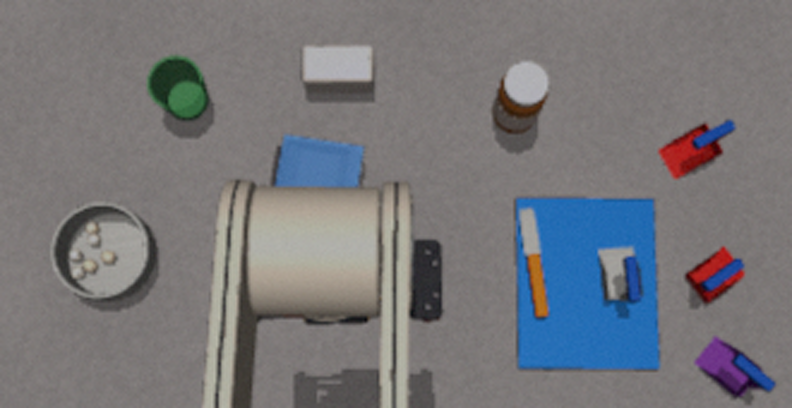

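```bash
python3 - <<'E'
from h import *
def m(f):
    img=cv2.imread(f).astype(int); b,g,r=img[...,0],img[...,1],img[...,2]; k=((b-r)>35).astype(np.uint8); k[:,:335]=0;k[:,415:]=0;k[:155]=0;k[260:]=0
    c=max(cv2.findContours(k,cv2.RETR_EXTERNAL,cv2.CHAIN_APPROX_NONE)[0],key=cv2.contourArea); return cv2.minAreaRect(c),cv2.contourArea(c)
print(m("pics/scene0.png")); print(m("pics/s22.png"))
a=cv2.imread("pics/top0.png");b=cv2.imread("pics/t22.png")
for n,(x,y) in {"beaker":(222,147),"timer":(291,136),"bottle":(367,150)}.items():
    print(n,cv2.phaseCorrelate(cv2.cvtColor(a[y-25:y+25,x-25:x+25],6).astype(np.float32),cv2.cvtColor(b[y-25:y+25,x-25:x+25],6).astype(np.float32)))
crop(b,165,185,225,245,9,"jar_fin")
E
```

```text
(((373.7129211425781, 203.32574462890625), (72.07781982421875, 42.76314926147461), 76.26373291015625), 2692.5)
(((373.7059020996094, 203.32351684570312), (72.27561950683594, 42.44374084472656), 75.96376037597656), 2692.5)
beaker ((0.01606127412386371, -0.030995709959199758), 0.9980729246139526)
timer ((0.008903475573021069, 0.07919890833404253), 0.9335964073181152)
bottle ((-0.06095416956597788, -0.032574092083571315), 0.9178335227966309)
```

View pics/jar_fin.png

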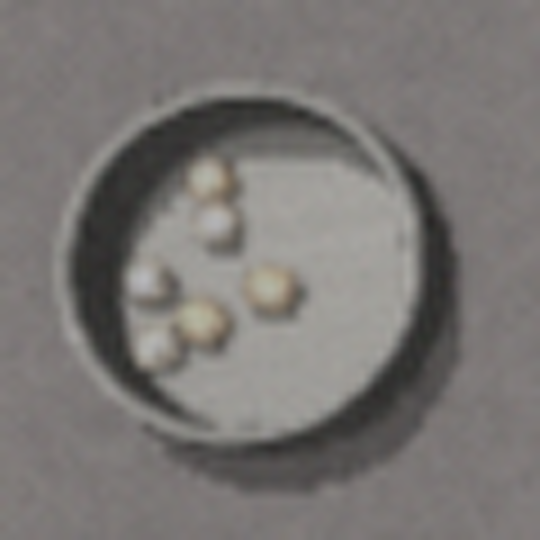

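The six pebbles are in the jar, the cover outline matches the shut start, and the bystanders haven't moved. Handing in.

```bash
python3 - <<'E'
from h import *
print(workorder.sign_off()); st()
E
```

```text
the job is handed in; nothing more can be done
None
the job is handed in; nothing more can be done
```

I opened the cover with the spatula, poured all six pebbles into the jar from the scoop, shut the cover and handed the job in at about 60 s. Sign-off gives no verdict, so these results come from my own last checks.

- **Cover:** I levered it up on the blade to about 0.45 rad and swung it to its 2.0 rad stop. At the end I pushed it shut with closed fingers. The fingers met it at 56.8 mm (56.5 expected shut), and its outline in the scene picture matches the one before I started.
- **Pebbles:** there were six, and one sweep caught them all. The top picture shows six in the jar. The box looked empty just before I shut the cover.
- **Tools:** both lie flat on the mat. The spatula was knocked a few centimetres while I was scooping, but it stayed flat and well inside the mat edge, so I left it there.
- **Bottle, beaker and timer:** they shifted less than 0.1 pixel in the top picture.

Three things did not go as planned:
- **False stops:** the first sweep stopped at once because the lip was pressing on the box floor. I redid it slightly higher.
- **Scoop slip:** tilting the scoop back pressed its heel on the floor with about 35 N and turned it about 7° in the grip. I corrected for that when pouring and placing it.
- **Scoop placing:** I felt no contact before letting go, so the scoop dropped perhaps a couple of millimetres. It looked flat afterwards.

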